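# Stand the roofed plywood houses on their base plates

## Task

Four of the plywood model houses already have their pitched roofs: stand each of these upright on the base plate made for its footprint, flat inside the rim and squared up with it. Set them down without dropping or throwing them, and leave the two roofless houses standing where they are.

Things in the scene. Friction and masses are not known exactly. Their poses are not given: they have to be found in the camera images.
- cottage_house: Smallest, square house of pale plywood with a pitched (45 degree) roof, loose: 36 mm along the ridge by 36 mm across, upright flat walls on all four sides, side walls 42 mm high to the eaves, ridge 60 mm high, no overhang, about 40 g. Origin: centre of its underside; x along the ridge, z up. Stands at any yaw.
- row_house: Narrow oblong house of pale plywood with a pitched (45 degree) roof, loose: 70 mm along the ridge by 36 mm across, upright flat walls on all four sides, side walls 40 mm high to the eaves, ridge 58 mm high, no overhang, about 55 g. Origin: centre of its underside; x along the ridge, z up. Stands at any yaw.
- villa_house: Large square house of pale plywood with a pitched (45 degree) roof, loose: 62 mm along the ridge by 62 mm across, upright flat walls on all four sides, side walls 40 mm high to the eaves, ridge 71 mm high, no overhang, about 90 g. Origin: centre of its underside; x along the ridge, z up. Stands at any yaw.
- barn_house: Largest, oblong house of pale plywood with a pitched (45 degree) roof, loose: 84 mm along the ridge by 60 mm across, upright flat walls on all four sides, side walls 40 mm high to the eaves, ridge 70 mm high, no overhang, about 110 g. Origin: centre of its underside; x along the ridge, z up. Stands at any yaw.
- cottage_plate: Fixed plywood base plate for the smallest, square house (36 x 36 mm): outside 62 x 62 mm, floor 4 mm above the table, with a rim 5 mm wide that stands 4 mm above that floor (8 mm above the table); inside the rim 52 mm (x) by 52 mm (y), so 8 mm of play all round. Origin: centre of its underside, on the table; z up.
- row_plate: Fixed plywood base plate for the narrow oblong house (70 x 36 mm): outside 96 x 62 mm, floor 4 mm above the table, with a rim 5 mm wide that stands 4 mm above that floor (8 mm above the table); inside the rim 86 mm (x) by 52 mm (y), so 8 mm of play all round. Origin: centre of its underside, on the table; z up.
- villa_plate: Fixed plywood base plate for the large square house (62 x 62 mm): outside 88 x 88 mm, floor 4 mm above the table, with a rim 5 mm wide that stands 4 mm above that floor (8 mm above the table); inside the rim 78 mm (x) by 78 mm (y), so 8 mm of play all round. Origin: centre of its underside, on the table; z up.
- barn_plate: Fixed plywood base plate for the largest, oblong house (84 x 60 mm): outside 110 x 86 mm, floor 4 mm above the table, with a rim 5 mm wide that stands 4 mm above that floor (8 mm above the table); inside the rim 100 mm (x) by 76 mm (y), so 8 mm of play all round. Origin: centre of its underside, on the table; z up.
- shell_narrow: Roofless house of the same plywood, loose: four walls and a floor, open on top, 70 mm (x) by 36 mm (y), 40 mm high, walls 4 mm. Not to be moved. Origin: centre of its underside; z up.
- shell_square: Roofless house of the same plywood, loose: four walls and a floor, open on top, 62 mm (x) by 62 mm (y), 40 mm high, walls 4 mm. Not to be moved. Origin: centre of its underside; z up.
Mind the look-alikes: they are no part of the job. Leave any pink or yellow look-alike of the barn_house alone.

How it is judged:
At the end, for the whole second after the job is handed in: Each roofed house upright (3 degrees) and at rest on the floor of its own plate, inside the rim (centres within 12 mm), walls parallel to the rim within 12 degrees (either way round, square ones any quarter turn); both roofless houses upright within 20 mm of their start (horizontal distance between cottage_house and cottage_plate below 0.012 m and z of cottage_house in the frame of cottage_plate between 0.002 and 0.0065 m and angle between each of cottage_house, row_house, villa_house, barn_house's own z axis and vertical below 0.05 rad and (angle between the x axis of cottage_house and the x axis of cottage_plate, either way round below 0.22 rad or angle between the x axis of cottage_house and the y axis of cottage_plate, either way round below 0.22 rad) and linear speed of each of cottage_house, row_house, villa_house, barn_house below 0.02 m/s and horizontal distance between row_house and row_plate below 0.012 m and z of row_house in the frame of row_plate between 0.002 and 0.0065 m and angle between the x axis of row_house and the x axis of row_plate, either way round below 0.22 rad and horizontal distance between villa_house and villa_plate below 0.012 m and z of villa_house in the frame of villa_plate between 0.002 and 0.0065 m and (angle between the x axis of villa_house and the x axis of villa_plate, either way round below 0.22 rad or angle between the x axis of villa_house and the y axis of villa_plate, either way round below 0.22 rad) and horizontal distance between barn_house and barn_plate below 0.012 m and z of barn_house in the frame of barn_plate between 0.002 and 0.0065 m and angle between the x axis of barn_house and the x axis of barn_plate, either way round below 0.22 rad and distance of each of shell_narrow, shell_square from where it was at the start of the episode below 0.02 m and angle between each of shell_narrow, shell_square's own z axis and vertical below 0.1 rad); the robot touches nothing.
It fails at once if the smallest, square house is dropped or thrown (free flight faster than 0.6 m/s) (linear speed of cottage_house above 0.6 m/s and contact force between cottage_house and anything else below 0.01 N).
It fails at once if the narrow oblong house is dropped or thrown (free flight faster than 0.6 m/s) (linear speed of row_house above 0.6 m/s and contact force between row_house and anything else below 0.01 N).
It fails at once if the large square house is dropped or thrown (free flight faster than 0.6 m/s) (linear speed of villa_house above 0.6 m/s and contact force between villa_house and anything else below 0.01 N).
It fails at once if the largest, oblong house is dropped or thrown (free flight faster than 0.6 m/s) (linear speed of barn_house above 0.6 m/s and contact force between barn_house and anything else below 0.01 N).
It fails at once if a roofless house is pushed away or tipped (distance of any of shell_narrow, shell_square from where it was at the start of the episode above 0.02 m or angle between any of shell_narrow, shell_square's own z axis and vertical above 0.5 rad).
It also fails if it takes over 118 s, if anything falls off the work surface, if the arm or the gripper's body presses on something with over 40 N, if the wrist force passes 120 N, or if a joint passes its speed limit or range.

## Robot

A 6-joint arm with a two-finger parallel gripper is mounted at the origin on the work surface. World frame = base frame: x ahead of the robot, y to its left, z up, the work surface at z = 0. Lengths are in m, angles in rad, forces in N, time in s.
With the tool pointing down it reaches from about 0.35 to 0.775 m from the base axis. Payload 7.3 kg.
Tool frame: the origin (TCP) lies midway between the tips of the shut fingers; the grasp point (between the pads) lies 19 mm behind it (robot.tcp_to_grasp is the distance from the TCP to the grasp point, in m); x points along the fingers, z is the direction in which the jaws open and shut, and the axes are right-handed (so a half turn about x gives the same grasp; the last joint's range is limited). The gripper opens to 92 mm and grips with 3 to 60 N. Pads are 19 mm wide; open, the fingers measure 130 mm over their backs; the gripper's body (75 mm by 190 mm) begins 47 mm behind the grasp point.
Start: joints at [-1.363, 0.342, 1.524, -0, 1.275, -0.146], TCP at [0.182, -0.492, 0.227] pointing down, gripper open.
Joint ranges: [-2.53, 2.53], [-0.77, 2.02], [0.04, 2.7], [-1, 4.14], [0.28, 2.66], [-3.11, 3.11]. Speed limits (rad/s): [2.57, 2.57, 3.14, 3.14, 3.14, 3.14].

## Interface

Orientations are given as [roll, pitch, yaw] about the fixed x, y, z axes, in that order (R = Rz(yaw) Ry(pitch) Rx(roll)).
In Python, from cell import robot gives the robot as it stands.
- The arm moves only by the tool move_arm, never from a script. Its argument "deltas" is a list of rows, each an object with "dp": the shift along the tool's x, y, z in m, a list of three; "turn": the turn, a rotation vector about the tool's x, y, z in degrees, a list of three. A call has 1 to 10 rows; each row is the pose to reach, as a shift and turn from the pose commanded when the call began, along the tool's axes at that moment; what a row does not reach only later rows make up. A row lasts 1/10 s, in which the tool goes at most 50 mm and 8.59 degrees, less where a joint would pass 70% of its speed; a pose out of reach is approached as far as the arm can. A call with a gripper value outside its range is refused whole. "hand" is the finger opening in m, from 0 to 0.0918, set as the call begins (left out, the last holds). The fingers move at their own pace and stop on an object; "squeeze" is the grip in N (left out, the last holds). Time passes only in rows, so rows that repeat a pose let the fingers close. It gives the time, the measured TCP pose, the force and the opening at its end, in the units of the state.
- robot.observe(): the state, without advancing time (a new reading comes with each control period).
- robot.read_camera(name): name is "scene" or "top" or "wrist"; returns (picture, depth): 400x640x3 uint8, red, green, blue; 400x640 float32, m along the optical axis (not along the pixel's ray), 0 where there is no reading.
- robot.camera_info(name): a dict with "fx", "fy", "cx", "cy" (pixels), "R" (3x3) and "t" (3): a world point X has camera coordinates R X + t. Camera axes: x right, y down, z forward; pixel columns grow to the right and rows downward; lengths in m; the calibration is good to about 2 mm. A picture is of the moment at which its call begins: read the wrist's pose just before it. camera_info takes no time and is no camera call; for the wrist camera it gives the pose at the moment of the call.
- robot.hand_in(): hands the job in, once; it reports no verdict.
The state is a dict: "time": time; "qpos": joint angles; "qvel": joint speeds; "joint_efforts": joint torques, N m; "tool_pos": TCP position; "tool_rot": TCP orientation; "contact_force": force on the tool from outside, world axes, zero at the start; "torque": the same for the moment, N m; "opening": finger opening in m.
Only numpy, scipy, OpenCV 4.12 (cv2) and the standard library are available. Lean on these libraries where they do the work, as an engineer would, in place of code of your own. Each camera call takes 0.05 s, during which the arm holds its last target.

## Working session

There is one attempt and no reset: what is moved stays moved. The work goes in short steps, Python scripts to look and compute and a tool call to move; the robot and the scene stay as the last step left them, time stands still between calls to the robot, and variables do not carry over. Pictures are saved under pics/ and viewed, and the job is handed in when it is done.

Besides the shell and the picture viewer there is one more tool, called after ">>>" as name(argument=value, ...), one argument or row to a line, values as JSON. move_arm: Moves the arm, as the interface text tells. Its arguments: {"type":"object","properties":{"deltas":{"type":"array"},"hand":{"type":"number"},"squeeze":{"type":"number"}},"required":["deltas"]}

```bash
ls -la; mkdir -p pics
python3 - <<'E'
from cell import robot
import cv2,numpy as np
print(robot.observe())
for n in ["top","scene"]:
    p,d=robot.read_camera(n)
    cv2.imwrite(f"pics/{n}0.png",p[:,:,::-1]); np.savez(f"{n}0.npz",p=p,d=d)
    print(n,robot.camera_info(n))
E
```

```text
total 12
drwxr-xr-x  3 agent agent 4096 Dec  7 13:52 .
drwxr-xr-x 23 root  root  4096 Dec  7 13:52 ..
drwxr-xr-x  2 agent agent 4096 Dec  7 13:52 pics
{'time': 0.0, 'qpos': array([-1.36300304e+00,  3.42699423e-01,  1.52502556e+00, -1.86173355e-05,
        1.27543893e+00, -1.45976990e-01]), 'qvel': array([ 0.00072651, -0.00043053, -0.0004849 , -0.00199673,  0.00127852,
        0.00019399]), 'joint_efforts': array([-1.09991252e-03, -4.31245708e+01, -2.44224304e+01,  7.16293976e-02,
        5.60534012e-02, -1.18482512e-04]), 'tool_pos': array([ 0.18181764, -0.49205806,  0.2260541 ]), 'tool_rot': array([3.00694534, 1.56922497, 1.78992472]), 'contact_force': array([-0.06840887, -0.52685588,  1.14653744]), 'torque': array([-0.00748063, -0.00206219, -0.03819845]), 'opening': 0.09218899447377699}
top {'fx': 467.0730098720522, 'fy': 467.0730098720522, 'cx': 317.9019457064809, 'cy': 200.23329465579894, 'R': array([[-0.02192488, -0.99974557, -0.00530096],
       [-0.99303689,  0.022391  , -0.11565631],
       [ 0.11574558,  0.0027283 , -0.99327515]]), 't': array([0.08511587, 0.46748837, 1.48765775])}
scene {'fx': 504.80418687179264, 'fy': 504.80418687179264, 'cx': 319.323950838414, 'cy': 202.85912474926823, 'R': array([[-0.67224662,  0.74031949,  0.00339524],
       [ 0.59141355,  0.53978005, -0.59905551],
       [-0.44532515, -0.40070505, -0.8007003 ]]), 't': array([ 0.28325934, -0.28763448,  1.64200324])}
```

View pics/top0.png

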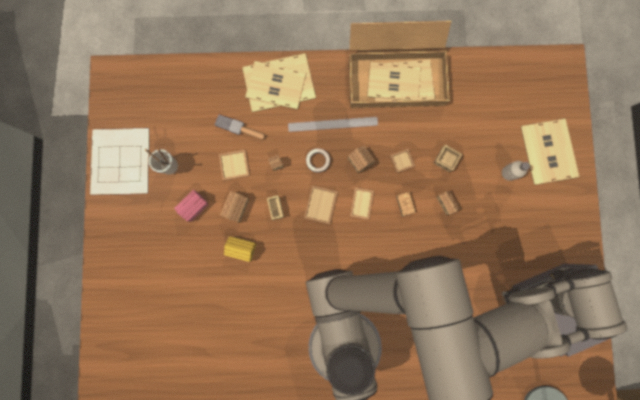

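View pics/scene0.png

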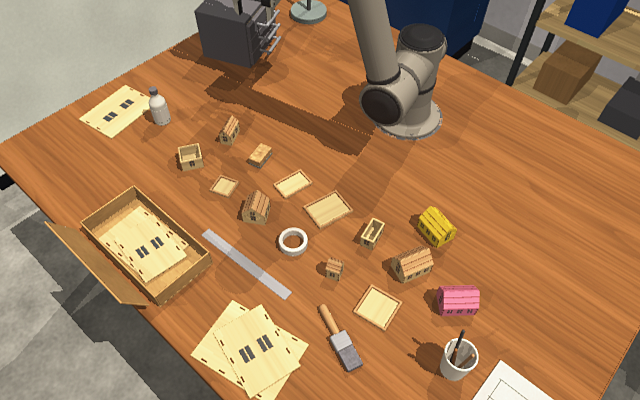

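Run:
```python
import cv2,numpy as np
p=cv2.imread('pics/top0.png'); cv2.imwrite('pics/z1.png',cv2.resize(p[130:270,160:320],None,fx=5,fy=4.2857,interpolation=cv2.INTER_CUBIC) if 0 else cv2.resize(p[140:270,165:325],None,fx=4.6,fy=4.6,interpolation=cv2.INTER_CUBIC))
cv2.imwrite('pics/z2.png',cv2.resize(p[135:235,300:475],None,fx=4.5,fy=4.5,interpolation=cv2.INTER_CUBIC))
```

```text
(no output)
```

View pics/z1.png

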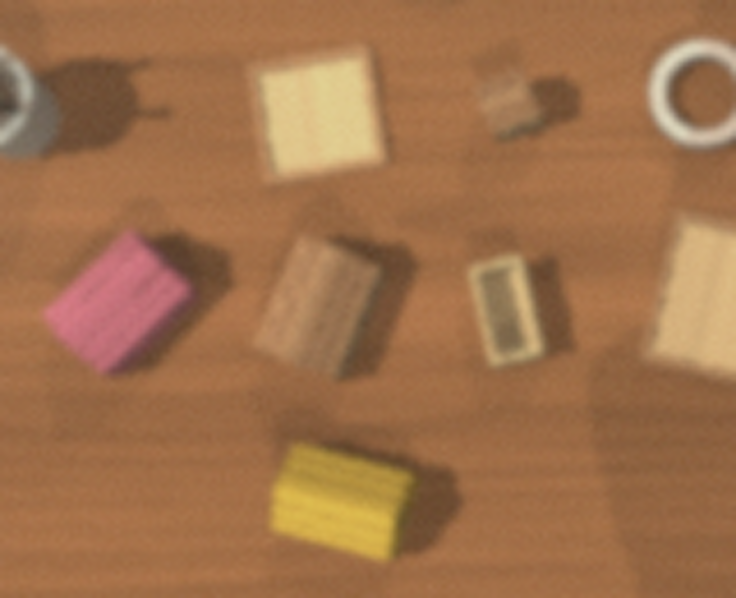

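View pics/z2.png

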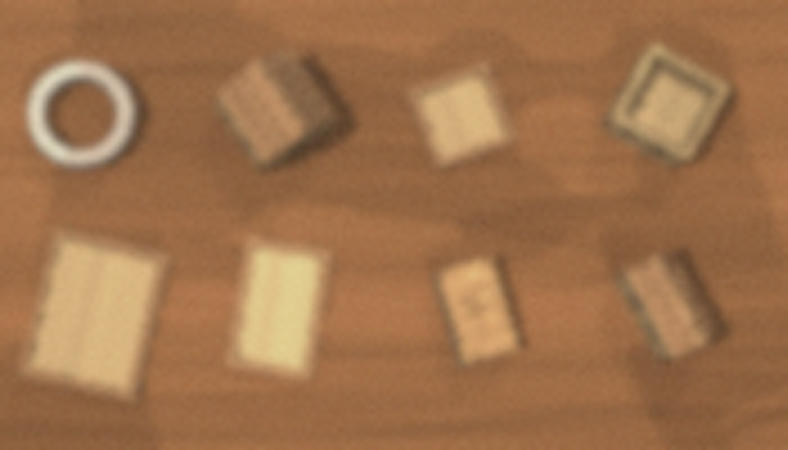

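```bash
cat > h.py <<'E'
import numpy as np,cv2
def cloud(d,c):
    v,u=np.mgrid[:d.shape[0],:d.shape[1]]
    P=np.stack([(u-c['cx'])/c['fx']*d,(v-c['cy'])/c['fy']*d,d],-1)
    W=(P-c['t'])@c['R']          # R^T (P-t)
    W[d<=0]=np.nan
    return W
def ray(u,v,c,z):
    D=np.array([(u-c['cx'])/c['fx'],(v-c['cy'])/c['fy'],1.])@c['R']
    o=-c['R'].T@c['t']
    return o+D*(z-o[2])/D[2]
def proj(X,c):
    P=c['R']@np.asarray(X)+c['t']; return P[0]/P[2]*c['fx']+c['cx'],P[1]/P[2]*c['fy']+c['cy']
E
python3 - <<'E'
from cell import robot
from h import *
for n in ["top","scene"]:
    d=np.load(n+'0.npz')['d']; c=robot.camera_info(n); W=cloud(d,c)
    z=W[:,:,2]
    tab=z[(abs(z)<.03)]; print(n,np.nanmedian(tab),np.nanstd(tab))
    if n=="top":
      m=((z>.012)&(z<.2)&(W[:,:,0]>.33)&(W[:,:,0]<.75)).astype(np.uint8)
      k,lab,st,ce=cv2.connectedComponentsWithStats(m)
      for i in range(1,k):
        if st[i,4]<20: continue
        pts=W[lab==i]; r=cv2.minAreaRect(pts[:,:2].astype(np.float32))
        print(ce[i].round(),st[i,4],'c',np.round(r[0],3),'s',np.round(r[1],3),round(r[2],1),'zmax',np.percentile(pts[:,2],98).round(3))
E
```

```text
top -0.000913660763766334 0.004944273967517865
[236. 127.] 371 c [0.719 0.331] s [0.171 0.042] 73.4 zmax 0.025
[447. 158.] 212 c [ 0.598 -0.351] s [0.063 0.065] 57.7 zmax 0.046
[360. 159.] 413 c [ 0.602 -0.067] s [0.063 0.064] 30.9 zmax 0.073
[161. 161.] 474 c [0.599 0.57 ] s [0.069 0.069] 5.0 zmax 0.153
[317. 160.] 206 c [0.603 0.075] s [0.073 0.075] 89.7 zmax 0.029
[275. 163.] 143 c [0.596 0.213] s [0.037 0.036] 21.7 zmax 0.062
[515. 170.] 371 c [ 0.547 -0.553] s [0.051 0.048] 24.4 zmax 0.132
[190. 206.] 568 c [0.461 0.488] s [0.063 0.085] 44.3 zmax 0.07
[448. 203.] 294 c [ 0.452 -0.344] s [0.071 0.038] 26.6 zmax 0.06
[234. 207.] 528 c [0.454 0.348] s [0.062 0.084] 67.6 zmax 0.07
[405. 204.] 282 c [ 0.452 -0.208] s [0.07  0.042] 14.6 zmax 0.034
[274. 207.] 119 c [0.448 0.216] s [0.071 0.037] 13.1 zmax 0.044
[237. 242.] 151 c [0.344 0.327] s [0.026 0.086] 1.7 zmax 0.067
scene 0.002517250325159667 0.0051461990020457375
```

Run:
```python
from cell import robot
from h import *
D=np.load('top0.npz'); c=robot.camera_info('top'); p=D['p'];W=cloud(D['d'],c)
m=((W[:,:,2]>.0025)&(W[:,:,2]<.2)&(W[:,:,0]>.33)&(W[:,:,0]<.75)).astype(np.uint8)
hsv=cv2.cvtColor(p,cv2.COLOR_RGB2HSV)
cols=((hsv[:,:,2]>185)&(hsv[:,:,1]<140)).astype(np.uint8)
for name,(u,v),s in [('villa',(233,165),88),('barn',(320,205),110),('row',(362,203),96),('cott',(402,160),62)]:
  for nm,mm in (('depth',m),('col',cols)):
    w=26
    sub=np.zeros_like(mm); sub[v-w:v+w,u-w:u+w]=mm[v-w:v+w,u-w:u+w]
    k,lab,st,ce=cv2.connectedComponentsWithStats(sub)
    i=1+np.argmax(st[1:,4]); 
    cn,_=cv2.findContours((lab==i).astype(np.uint8),0,1)
    pts=np.array([ray(q[0][0],q[0][1],c,.006)[:2] for q in cn[0]]) 
    r=cv2.minAreaRect(pts.astype(np.float32)); print(name,nm,st[i,4],np.round(r[0],4),np.round(r[1],3),round(r[2],1), 'z',np.nanmedian(W[lab==i][:,2]).round(4))
big=cv2.resize(np.concatenate([cols*255,m*255],0)[:, :][np.r_[130:260,530:660],:][:,160:480],None,fx=2.3,fy=2.3,interpolation=0)
cv2.imwrite('pics/mask.png',big)
q=robot.observe()
from scipy.spatial.transform import Rotation as Ro
R=Ro.from_euler('xyz',q['tool_rot']).as_matrix();print(R.round(3))
```

```text
villa depth 399 [0.5997 0.3551] [0.102 0.098] 10.2 z 0.0052
villa col 582 [0.5981 0.3515] [0.085 0.081] 8.3 z 0.0028
barn depth 540 [0.4618 0.072 ] [0.107 0.121] 79.2 z 0.0054
barn col 662 [0.4577 0.0669] [0.075 0.098] 74.9 z 0.0026
row depth 346 [ 0.462  -0.0684] [0.07  0.109] 78.1 z 0.0053
row col 470 [ 0.4594 -0.0682] [0.058 0.091] 78.3 z 0.003
cott depth 233 [ 0.5973 -0.2078] [0.067 0.068] 21.3 z 0.0057
cott col 216 [ 0.5982 -0.2071] [0.05 0.05] 17.3 z 0.003
[[-0.     0.938  0.346]
 [ 0.001  0.346 -0.938]
 [-1.     0.    -0.001]]
```

View pics/mask.png

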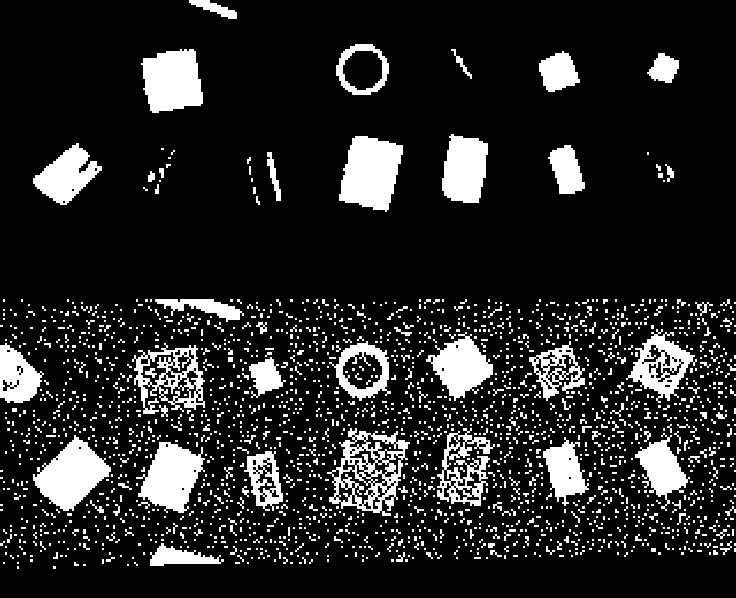

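```bash
cat >> h.py <<'E'
from scipy.spatial.transform import Rotation as Ro
def target(yaw):
    """tool x down, jaw axis (tool z) horizontal at yaw (rad)"""
    x=np.array([0,0,-1.]); z=np.array([np.cos(yaw),np.sin(yaw),0]); y=np.cross(z,x)
    return np.stack([x,y,z],1)
def plan(s,pos,yawdeg,half='auto'):
    R=Ro.from_euler('xyz',s['tool_rot']).as_matrix(); p=s['tool_pos']
    cur=np.degrees(np.arctan2(R[1,2],R[0,2])); q=s['qpos']
    q1n=np.arctan2(pos[1],pos[0])
    for y in (yawdeg,yawdeg+180):
        dy=(y-cur+180)%360-180
        T=target(np.radians(cur+dy)); rv=np.degrees(Ro.from_matrix(R.T@T).as_rotvec())
        dp=R.T@(np.asarray(pos)-p)
        q6=[q[5]+np.radians(dy)-(q1n-q[0]),q[5]-np.radians(dy)+(q1n-q[0])]
        print('yaw',round(cur+dy,1),'dp',dp.round(4),'turn',rv.round(2),'q6?',np.round(q6,2))
E
python3 - <<'E'
from cell import robot
from h import *
c=robot.camera_info('wrist'); s=robot.observe()
print(c['R'].round(3),-c['R'].T@c['t'],s['tool_pos'],c['fx'])
plan(s,[.53,-.2,.3],0)
E
```

```text
[[ 0.347 -0.938 -0.001]
 [-0.905 -0.336  0.262]
 [-0.246 -0.09  -0.965]] [ 0.24711012 -0.46823831  0.38364949] [ 0.18184579 -0.49213181  0.22613858] 340.28269559972176
yaw 0.0 dp [-0.0736  0.4278 -0.1535] turn [-6.973e+01 -6.000e-02 -5.000e-02] q6? [ 0.07 -0.36]
yaw -180.0 dp [-0.0736  0.4278 -0.1535] turn [ 1.1027e+02 -6.0000e-02  6.0000e-02] q6? [-3.07  2.78]
```

Run:
```python
from cell import robot
from h import *
plan(robot.observe(),[.56,-.2,.32],-90)
```

```text
yaw -90.0 dp [-0.0936  0.456  -0.1431] turn [20.27 -0.07  0.  ] q6? [-1.52  1.23]
yaw 90.0 dp [-0.0936  0.456  -0.1431] turn [-1.5973e+02 -0.0000e+00 -1.0000e-01] q6? [ 1.62 -1.91]
```

>>> move_arm(
  deltas=[
    {"dp": [-0.03, 0.04, -0.01], "turn": [2, 0, 0]},
    {"dp": [-0.06, 0.085, -0.025], "turn": [4, 0, 0]},
    {"dp": [-0.09, 0.13, -0.04], "turn": [7, 0, 0]},
    {"dp": [-0.094, 0.175, -0.055], "turn": [9, 0, 0]},
    {"dp": [-0.094, 0.22, -0.07], "turn": [11, 0, 0]},
    {"dp": [-0.094, 0.265, -0.085], "turn": [14, 0, 0]},
    {"dp": [-0.094, 0.31, -0.1], "turn": [16, 0, 0]},
    {"dp": [-0.094, 0.355, -0.115], "turn": [18, 0, 0]},
    {"dp": [-0.094, 0.4, -0.13], "turn": [20, 0, 0]},
    {"dp": [-0.094, 0.44, -0.143], "turn": [20.3, 0, 0]},
  ],
  hand=0.09,
)

```text
time: 1.1
tool_pos: [0.5465, -0.2039, 0.3203]
tool_rot: [-2.152, 1.57, 2.56]
contact_force: [0.1, -0.7, 0.5]
opening: 0.0901
```

>>> move_arm(
  deltas=[
    {"dp": [0, 0.016, 0], "turn": [0, 0, 0]},
    {"dp": [0, 0.016, 0], "turn": [0, 0, 0]},
    {"dp": [0, 0.016, 0], "turn": [0, 0, 0]},
  ],
)

```text
time: 1.4
tool_pos: [0.5606, -0.206, 0.32]
tool_rot: [-1.773, 1.569, 2.939]
contact_force: [-0.2, 0.1, 0.7]
opening: 0.0896
```

```bash
cat > snap.py <<'E'
import sys
from cell import robot
from h import *
def snap(tag):
    c=robot.camera_info('wrist'); p,d=robot.read_camera('wrist')
    cv2.imwrite(f'pics/{tag}.png',p[:,:,::-1]); np.savez(tag+'.npz',p=p,d=d,**c)
    return c,p,d
if __name__=='__main__':
    c,p,d=snap(sys.argv[1]); s=robot.observe(); print(s['time'],s['tool_pos'].round(4),s['qpos'].round(2),np.abs(s['qvel']).max())
E
python3 snap.py w1
```

```text
1.45 [ 0.5603 -0.2063  0.3204] [-0.48  0.43  1.13 -0.    1.58  1.09] 0.01551220613777982
```

View pics/w1.png

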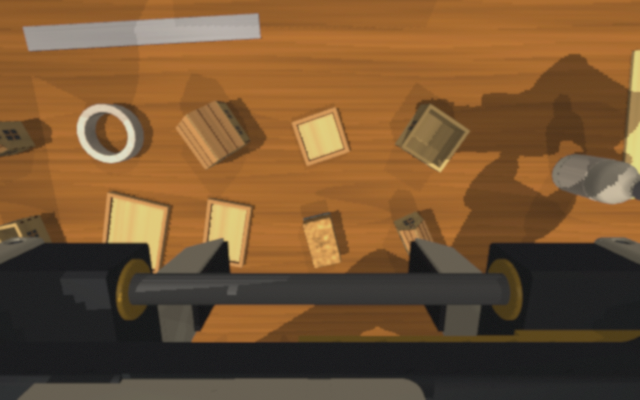

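>>> move_arm(
  deltas=[
    {"dp": [0, -0.03, 0], "turn": [0, 0, 0]},
    {"dp": [0, -0.07, 0], "turn": [0, 0, 0]},
    {"dp": [0, -0.11, 0], "turn": [0, 0, 0]},
    {"dp": [0, -0.13, 0], "turn": [0, 0, 0]},
    {"dp": [0, -0.13, 0], "turn": [0, 0, 0]},
    {"dp": [0, -0.13, 0], "turn": [0, 0, 0]},
    {"dp": [0, -0.13, 0], "turn": [0, 0, 0]},
  ],
)

```text
time: 2.15
tool_pos: [0.4315, -0.2062, 0.3208]
tool_rot: [1.186, 1.57, -0.386]
contact_force: [-0.5, -0.1, -0.3]
opening: 0.0902
```

```bash
python3 snap.py w2
```

```text
2.2 [ 0.4317 -0.2061  0.3205] [-0.61  0.2   1.47  0.    1.48  0.97] 0.007741535719480732
```

>>> move_arm(
  deltas=[
    {"dp": [0, 0, -0.04], "turn": [0, 0, 0]},
    {"dp": [0, 0, -0.085], "turn": [0, 0, 0]},
    {"dp": [0, 0, -0.13], "turn": [0, 0, 0]},
    {"dp": [0, 0, -0.175], "turn": [0, 0, 0]},
    {"dp": [0, 0, -0.22], "turn": [0, 0, 0]},
    {"dp": [0, 0, -0.265], "turn": [0, 0, 0]},
    {"dp": [0, 0, -0.31], "turn": [0, 0, 0]},
    {"dp": [0, 0, -0.355], "turn": [0, 0, 0]},
    {"dp": [0, 0, -0.4], "turn": [0, 0, 0]},
    {"dp": [0, 0, -0.43], "turn": [0, 0, 0]},
  ],
)

```text
time: 3.2
tool_pos: [0.4312, 0.2275, 0.3202]
tool_rot: [-2.042, 1.57, 2.673]
contact_force: [1.5, -0.7, 0.4]
opening: 0.09
```

>>> move_arm(
  deltas=[
    {"dp": [0, 0, 0], "turn": [0, 0, 0]},
    {"dp": [0, 0, 0], "turn": [0, 0, 0]},
    {"dp": [0, 0, 0], "turn": [0, 0, 0]},
  ],
)

```text
time: 3.5
tool_pos: [0.4316, 0.2236, 0.3204]
tool_rot: [-0.642, 1.57, -2.214]
contact_force: [0.2, -0.2, 0.2]
opening: 0.0901
```

```bash
python3 snap.py w3
```

```text
3.55 [0.4316 0.2233 0.3206] [ 0.32  0.21  1.45 -0.    1.48  1.89] 0.0082215336989236
```

View pics/w2.png

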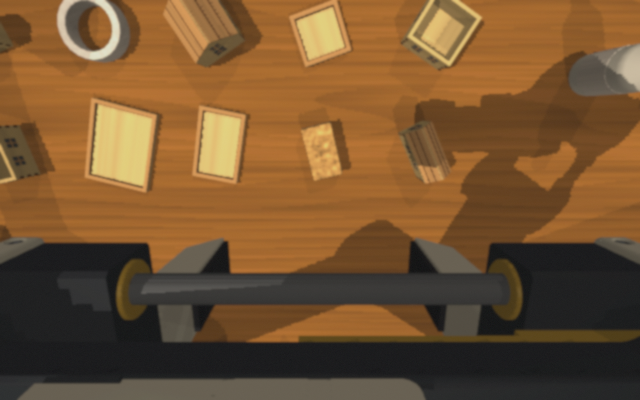

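View pics/w3.png

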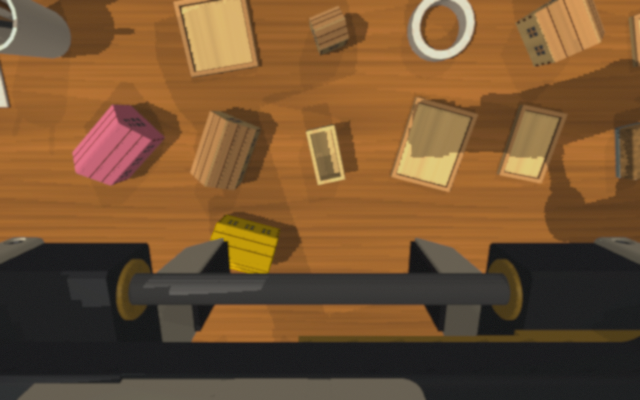

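Run:
```python
from h import *
for tag,name,(u,v) in [('w2','barn',(122,143)),('w2','row',(219,144)),('w2','cott',(320,33)),('w1','cott',(320,136)),('w1','row',(228,220)),('w3','villa',(218,37)),('w3','barn',(440,180)),('w3','row',(515,175))]:
  D=np.load(tag+'.npz'); p=D['p']; c={k:D[k] for k in ('fx','fy','cx','cy','R','t')}
  hsv=cv2.cvtColor(p,cv2.COLOR_RGB2HSV)
  h,s,vv=hsv[v,u].astype(int)
  H=hsv.astype(int)
  m=((H[:,:,0]>=18)&(H[:,:,0]<=32)&(H[:,:,2]>170)).astype(np.uint8)
  n,lab,st,ce=cv2.connectedComponentsWithStats(m,connectivity=4)
  i=lab[v,u]
  if i==0: print(tag,name,'hsv',h,s,vv); continue
  cn,_=cv2.findContours((lab==i).astype(np.uint8),0,1)
  q=max(cn,key=len)[:,0]
  pts=np.array([ray(a,b,c,.004)[:2] for a,b in q]); r=cv2.minAreaRect(pts.astype(np.float32))
  print(tag,name,(h,s,vv),'c',np.round(r[0],4),'s',np.round(r[1],4),round(r[2],1),'area frac',round(cv2.contourArea(pts.astype(np.float32))/(r[1][0]*r[1][1]),2), st[i][:4])
print()
for tag in ('w1','w2','w3'):
  D=np.load(tag+'.npz'); c={k:D[k] for k in ('fx','fy','cx','cy','R','t')}; W=cloud(D['d'],c)
  m=((W[:,:,2]>.012)&(W[:,:,2]<.09)); m[235:]=0; m=cv2.erode(m.astype(np.uint8),np.ones((1,1)))
  n,lab,st,ce=cv2.connectedComponentsWithStats(m,connectivity=4)
  for i in range(1,n):
    if st[i,4]<150: continue
    x=W[lab==i]; 
    r=cv2.minAreaRect(x[:,:2].astype(np.float32)); print(tag,ce[i].round(),'c',np.round(r[0],4),'s',np.round(r[1],4),round(r[2],1),'z',np.percentile(x[:,2],98).round(4))
```

```text
w2 barn (np.int64(23), np.int64(116), np.int64(226)) c [0.4567 0.0658] s [0.0737 0.0977] 75.5 area frac 0.96 [ 92 104  60  82]
w2 row (np.int64(23), np.int64(116), np.int64(227)) c [ 0.4582 -0.0692] s [0.0501 0.0841] 78.8 area frac 0.94 [199 112  42  66]
w2 cott (np.int64(23), np.int64(116), np.int64(226)) c [ 0.5981 -0.2084] s [0.0499 0.0502] 19.1 area frac 0.94 [296   7  49  53]
w1 cott (np.int64(23), np.int64(118), np.int64(225)) c [ 0.5982 -0.2084] s [0.05   0.0503] 18.7 area frac 0.93 [298 114  45  46]
w1 row (np.int64(23), np.int64(115), np.int64(226)) c [ 0.4587 -0.0692] s [0.0501 0.0838] 78.9 area frac 0.71 [209 204  38  58]
w3 villa (np.int64(19), np.int64(127), np.int64(217)) c [0.5968 0.3521] s [0.0754 0.0747] 9.0 area frac 0.95 [182   0  70  71]
w3 barn (np.int64(22), np.int64(116), np.int64(226)) c [0.4331 0.0727] s [0.0748 0.0486] 76.4 area frac 0.73 [397 140  61  46]
w3 row hsv 15 147 193

w1 [211. 133.] c [ 0.6015 -0.069 ] s [0.063  0.0633] 32.2 z 0.0706
w1 [107. 133.] c [0.6032 0.0726] s [0.0753 0.0749] 74.6 z 0.0251
w1 [434. 136.] c [ 0.5981 -0.3525] s [0.063  0.062
[... 691 characters left out ...]
] c [ 0.4513 -0.21  ] s [0.0701 0.04  ] 14.0 z 0.0293
w2 [ 12. 157.] c [0.448  0.2121] s [0.0712 0.0362] 9.8 z 0.0405
w3 [29. 29.] c [0.598 0.566] s [0.0661 0.0609] 56.6 z 0.0895
w3 [441.  29.] c [0.5985 0.074 ] s [0.0755 0.0661] 87.5 z 0.0251
w3 [563.  29.] c [ 0.6016 -0.0676] s [0.0633 0.0637] 32.7 z 0.0705
w3 [329.  29.] c [0.5956 0.2119] s [0.0367 0.0368] 21.3 z 0.0599
w3 [114. 146.] c [0.4603 0.4865] s [0.0614 0.0859] 44.0 z 0.0695
w3 [223. 151.] c [0.4533 0.3464] s [0.0608 0.085 ] 67.2 z 0.0696
w3 [325. 156.] c [0.4481 0.2152] s [0.071  0.0375] 11.6 z 0.0414
w3 [631. 152.] c [ 0.4491 -0.194 ] s [0.0715 0.0216] 5.0 z 0.029
w3 [239. 228.] c [0.3417 0.3224] s [0.0837 0.0124] 75.8 z 0.0509
```

```bash
cat > pl.py <<'E'
import sys
from cell import robot
from h import *
a=[float(x) for x in sys.argv[1:]]
s=robot.observe(); print(s['time'],s['tool_pos'].round(4),'q6',s['qpos'][5].round(2),'open',s['opening'].round(4),'F',s['contact_force'].round(1))
plan(s,a[:3],a[3])
E
python3 pl.py .4535 .3466 .11 67.2
```

```text
Traceback (most recent call last):
  File "pl.py", line 5, in <module>
    s=robot.observe(); print(s['time'],s['tool_pos'].round(4),'q6',s['qpos'][5].round(2),'open',s['opening'].round(4),'F',s['contact_force'].round(1))
                                                                                                ^^^^^^^^^^^^^^^^^^
AttributeError: 'float' object has no attribute 'round'
```

```bash
sed -i "s/s\['opening'\].round(4)/round(s['opening'],4)/" pl.py
python3 pl.py .4535 .3466 .11 67.2
```

```text
3.55 [0.4316 0.2233 0.3206] q6 1.89 open 0.0901 F [0.6 0.1 0.3]
yaw 67.2 dp [ 0.2105  0.0217 -0.1234] turn [-1.5729e+02 -1.0000e-02  4.0000e-02] q6? [ 4.3  -0.52]
yaw -112.8 dp [ 0.2105  0.0217 -0.1234] turn [2.271e+01 3.000e-02 1.000e-02] q6? [1.16 2.62]
```

>>> move_arm(
  deltas=[
    {"dp": [0.02, 0.004, -0.03], "turn": [5, 0, 0]},
    {"dp": [0.05, 0.01, -0.06], "turn": [10, 0, 0]},
    {"dp": [0.08, 0.015, -0.09], "turn": [15, 0, 0]},
    {"dp": [0.115, 0.022, -0.115], "turn": [20, 0, 0]},
    {"dp": [0.15, 0.022, -0.1234], "turn": [22.7, 0, 0]},
    {"dp": [0.185, 0.022, -0.1234], "turn": [22.7, 0, 0]},
    {"dp": [0.2105, 0.0217, -0.1234], "turn": [22.7, 0, 0]},
    {"dp": [0.2105, 0.0217, -0.1234], "turn": [22.7, 0, 0]},
    {"dp": [0.2105, 0.0217, -0.1234], "turn": [22.7, 0, 0]},
  ],
  hand=0.082,
)

```text
time: 4.45
tool_pos: [0.4539, 0.3469, 0.1109]
tool_rot: [1.957, 1.57, -0.012]
contact_force: [0.9, 0.8, 1.1]
opening: 0.082
```

```bash
python3 pl.py .4535 .3466 .014 67.2; python3 snap.py w4
```

```text
4.45 [0.4539 0.3469 0.1109] q6 2.49 open 0.082 F [0.9 0.8 1.1]
yaw -292.8 dp [ 0.0969 -0.0003  0.0004] turn [ 1.7999e+02 -3.0000e-02  1.0000e-02] q6? [-0.79  5.76]
yaw -112.8 dp [ 0.0969 -0.0003  0.0004] turn [-0.01 -0.01 -0.02] q6? [2.35 2.62]
4.5 [0.4544 0.3474 0.1118] [ 0.52  0.54  1.55 -0.    1.05  2.49] 0.017300030110318637
```

View pics/w4.png

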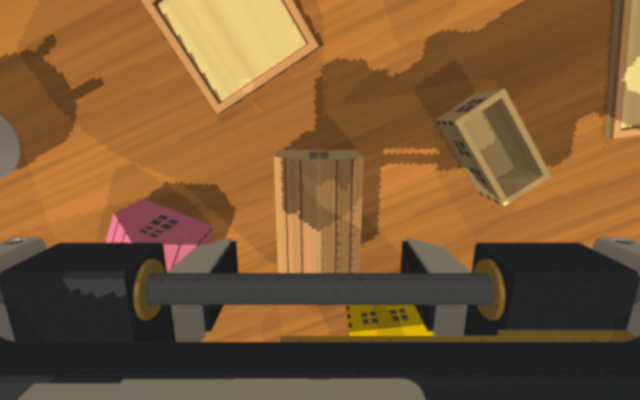

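>>> move_arm(
  deltas=[
    {"dp": [0.02, 0, 0], "turn": [0, 0, 0]},
    {"dp": [0.045, 0, 0], "turn": [0, 0, 0]},
    {"dp": [0.07, 0, 0], "turn": [0, 0, 0]},
    {"dp": [0.088, 0, 0], "turn": [0, 0, 0]},
    {"dp": [0.097, 0, 0], "turn": [0, 0, 0]},
    {"dp": [0.097, 0, 0], "turn": [0, 0, 0]},
    {"dp": [0.097, 0, 0], "turn": [0, 0, 0]},
  ],
)

```text
time: 5.2
tool_pos: [0.4542, 0.348, 0.0147]
tool_rot: [2.447, 1.568, 0.48]
contact_force: [-0.2, -0.3, -0.1]
opening: 0.0819
```

>>> move_arm(
  deltas=[
    {"dp": [0, 0, 0]},
    {"dp": [0, 0, 0]},
    {"dp": [0, 0, 0]},
    {"dp": [0, 0, 0]},
    {"dp": [0, 0, 0]},
    {"dp": [0, 0, 0]},
  ],
  hand=0.05,
  squeeze=15,
)

```text
invalid input
```

>>> move_arm(
  deltas=[
    {"dp": [0, 0, 0], "turn": [0, 0, 0]},
    {"dp": [0, 0, 0], "turn": [0, 0, 0]},
    {"dp": [0, 0, 0], "turn": [0, 0, 0]},
    {"dp": [0, 0, 0], "turn": [0, 0, 0]},
    {"dp": [0, 0, 0], "turn": [0, 0, 0]},
    {"dp": [0, 0, 0], "turn": [0, 0, 0]},
  ],
  hand=0.05,
  squeeze=15,
)

```text
time: 5.8
tool_pos: [0.4533, 0.3477, 0.0137]
tool_rot: [2.341, 1.57, 0.374]
contact_force: [-1.1, -0.6, 6.0]
opening: 0.0601
```

```bash
python3 pl.py .4535 .3466 .014 67.2
```

```text
5.8 [0.4533 0.3477 0.0137] q6 2.49 open 0.0601 F [-1.1 -0.6  6. ]
yaw 67.2 dp [-0.0003  0.0006  0.0009] turn [-1.7993e+02  5.0000e-02 -4.0000e-02] q6? [ 5.5  -0.52]
yaw -112.8 dp [-0.0003  0.0006  0.0009] turn [ 0.07 -0.03 -0.03] q6? [2.35 2.62]
```

Gripped at 60 mm, as expected for the barn. Lift.

>>> move_arm(
  deltas=[
    {"dp": [-0.005, 0, 0], "turn": [0, 0, 0]},
    {"dp": [-0.02, 0, 0], "turn": [0, 0, 0]},
    {"dp": [-0.045, 0, 0], "turn": [0, 0, 0]},
    {"dp": [-0.075, 0, 0], "turn": [0, 0, 0]},
    {"dp": [-0.105, 0, 0], "turn": [0, 0, 0]},
    {"dp": [-0.13, 0, 0], "turn": [0, 0, 0]},
    {"dp": [-0.136, 0, 0], "turn": [0, 0, 0]},
    {"dp": [-0.136, 0, 0], "turn": [0, 0, 0]},
  ],
)

```text
time: 6.6
tool_pos: [0.4533, 0.3476, 0.1495]
tool_rot: [2.436, 1.57, 0.469]
contact_force: [-0.1, -0.4, -1.5]
opening: 0.06
```

```bash
python3 pl.py .457 .066 .15 75.5;python3 snap.py w5
```

```text
6.6 [0.4533 0.3476 0.1495] q6 2.49 open 0.06 F [-0.1 -0.4 -1.5]
yaw -284.5 dp [-0.0006  0.1123  0.2583] turn [ 1.7177e+02 -7.0000e-02  8.0000e-02] q6? [-0.13  5.11]
yaw -104.5 dp [-0.0006  0.1123  0.2583] turn [-8.23 -0.05 -0.05] q6? [3.01 1.97]
6.65 [0.4526 0.3473 0.1483] [ 0.52  0.5   1.51 -0.    1.14  2.49] 0.022532697778371795
```

View pics/w5.png

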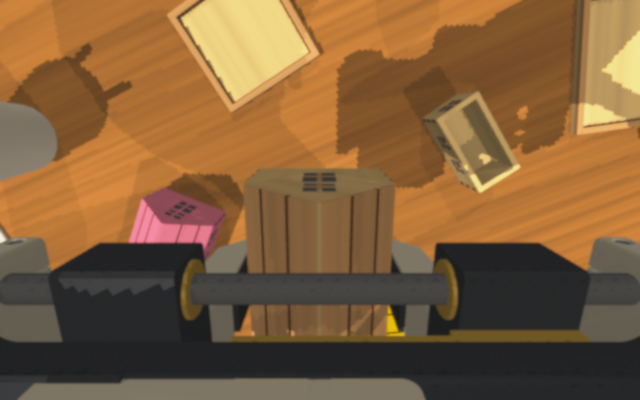

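>>> move_arm(
  deltas=[
    {"dp": [0, 0.006, 0.014], "turn": [0, 0, 0]},
    {"dp": [0, 0.018, 0.042], "turn": [-1, 0, 0]},
    {"dp": [0, 0.032, 0.074], "turn": [-2, 0, 0]},
    {"dp": [0, 0.048, 0.11], "turn": [-3, 0, 0]},
    {"dp": [0, 0.064, 0.147], "turn": [-4, 0, 0]},
    {"dp": [0, 0.08, 0.184], "turn": [-5.5, 0, 0]},
    {"dp": [0, 0.096, 0.221], "turn": [-7, 0, 0]},
    {"dp": [0, 0.107, 0.247], "turn": [-8.2, 0, 0]},
    {"dp": [0, 0.1123, 0.2583], "turn": [-8.2, 0, 0]},
    {"dp": [0, 0.1123, 0.2583], "turn": [-8.2, 0, 0]},
  ],
)

```text
time: 7.65
tool_pos: [0.4562, 0.0643, 0.1483]
tool_rot: [-1.24, 1.569, -3.068]
contact_force: [-0.1, 1.2, -1.8]
opening: 0.0602
```

>>> move_arm(
  deltas=[
    {"dp": [0.015, 0, 0], "turn": [0, 0, 0]},
    {"dp": [0.04, 0, 0], "turn": [0, 0, 0]},
    {"dp": [0.07, 0, 0], "turn": [0, 0, 0]},
    {"dp": [0.09, 0, 0], "turn": [0, 0, 0]},
    {"dp": [0.1, 0, 0], "turn": [0, 0, 0]},
    {"dp": [0.1, 0, 0], "turn": [0, 0, 0]},
    {"dp": [0.1, 0, 0], "turn": [0, 0, 0]},
  ],
)

```text
time: 8.35
tool_pos: [0.4573, 0.0664, 0.0496]
tool_rot: [1.842, 1.57, 0.018]
contact_force: [0.0, -0.2, -1.2]
opening: 0.0599
```

```bash
python3 pl.py .457 .066 .018 75.5;python3 snap.py w6
```

```text
8.35 [0.4573 0.0664 0.0496] q6 1.8 open 0.0599 F [ 0.  -0.2 -1.2]
yaw 75.5 dp [ 0.0316 -0.0002  0.0004] turn [-1.8e+02  6.0e-02 -2.0e-02] q6? [ 4.78 -1.17]
yaw -104.5 dp [ 0.0316 -0.0002  0.0004] turn [ 0.   -0.01 -0.04] q6? [1.64 1.97]
8.4 [0.4576 0.0662 0.05  ] [-0.02  0.47  1.91 -0.    0.76  1.8 ] 0.011582778213519053
```

View pics/w6.png

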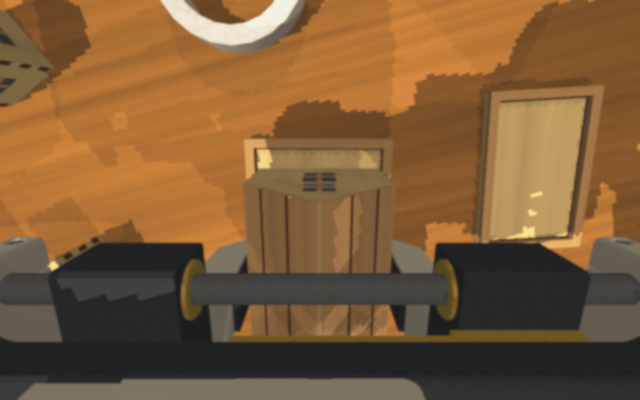

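>>> move_arm(
  deltas=[
    {"dp": [0.008, 0, 0], "turn": [0, 0, 0]},
    {"dp": [0.018, 0, 0], "turn": [0, 0, 0]},
    {"dp": [0.026, 0, 0], "turn": [0, 0, 0]},
    {"dp": [0.03, 0, 0], "turn": [0, 0, 0]},
    {"dp": [0.031, 0, 0], "turn": [0, 0, 0]},
    {"dp": [0.032, 0, 0], "turn": [0, 0, 0]},
    {"dp": [0.0325, 0, 0], "turn": [0, 0, 0]},
    {"dp": [0.0325, 0, 0], "turn": [0, 0, 0]},
  ],
)

```text
time: 9.2
tool_pos: [0.4564, 0.0658, 0.0176]
tool_rot: [-1.042, 1.57, -2.866]
contact_force: [-5.5, -0.8, 12.3]
opening: 0.0597
```

Contact (12 N). Release slowly by a small opening, then rise.

>>> move_arm(
  deltas=[
    {"dp": [0, 0, 0], "turn": [0, 0, 0]},
    {"dp": [0, 0, 0], "turn": [0, 0, 0]},
    {"dp": [0, 0, 0], "turn": [0, 0, 0]},
    {"dp": [0, 0, 0], "turn": [0, 0, 0]},
    {"dp": [0, 0, 0], "turn": [0, 0, 0]},
  ],
  hand=0.08,
)

```text
time: 9.7
tool_pos: [0.4569, 0.0659, 0.0166]
tool_rot: [-0.53, 1.571, -2.354]
contact_force: [0.2, 0.1, -0.1]
opening: 0.08
```

>>> move_arm(
  deltas=[
    {"dp": [-0.01, 0, 0], "turn": [0, 0, 0]},
    {"dp": [-0.035, 0, 0], "turn": [0, 0, 0]},
    {"dp": [-0.075, 0, 0], "turn": [0, 0, 0]},
    {"dp": [-0.12, 0, 0], "turn": [0, 0, 0]},
    {"dp": [-0.16, 0, 0], "turn": [0, 0, 0]},
    {"dp": [-0.18, 0, 0], "turn": [0, 0, 0]},
    {"dp": [-0.18, 0, 0], "turn": [0, 0, 0]},
  ],
)

```text
time: 10.4
tool_pos: [0.4585, 0.0659, 0.2005]
tool_rot: [1.79, 1.563, -0.034]
contact_force: [0.7, 0.0, -0.7]
opening: 0.08
```

```bash
python3 pl.py .6015 -.0690 .2 -57.9;python3 pl.py .6015 -.0690 .2 32.1;python3 snap.py w7
```

```text
10.4 [0.4585 0.0659 0.2005] q6 1.8 open 0.08 F [ 0.7  0.  -0.7]
yaw -57.9 dp [0.0016 0.1723 0.0948] turn [-46.62   0.08  -0.43] q6? [2.71 0.9 ]
yaw -237.9 dp [0.0016 0.1723 0.0948] turn [ 1.3338e+02 -5.3000e-01 -1.0000e-01] q6? [-0.44  4.04]
10.4 [0.4585 0.0659 0.2005] q6 1.8 open 0.08 F [ 0.7  0.  -0.7]
yaw 32.1 dp [0.0016 0.1723 0.0948] turn [-136.62    0.45   -0.31] q6? [ 4.28 -0.67]
yaw -147.9 dp [0.0016 0.1723 0.0948] turn [43.38 -0.25 -0.36] q6? [1.14 2.47]
10.45 [0.4574 0.0659 0.1983] [-0.02  0.25  1.74 -0.    1.15  1.8 ] 0.04790306613799028
```

View pics/w7.png

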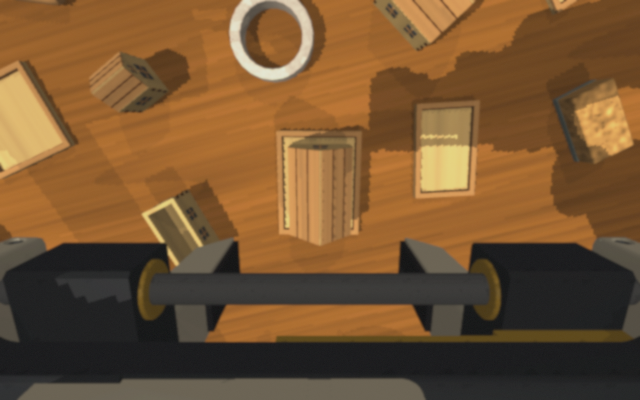

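>>> move_arm(
  deltas=[
    {"dp": [0, 0.02, 0.011], "turn": [-6, 0, 0]},
    {"dp": [0, 0.045, 0.025], "turn": [-13, 0, 0]},
    {"dp": [0, 0.075, 0.041], "turn": [-20, 0, 0]},
    {"dp": [0, 0.105, 0.058], "turn": [-27, 0, 0]},
    {"dp": [0, 0.135, 0.074], "turn": [-34, 0, 0]},
    {"dp": [0, 0.16, 0.088], "turn": [-41, 0, 0]},
    {"dp": [0, 0.1723, 0.0948], "turn": [-46.5, 0, 0]},
    {"dp": [0, 0.1723, 0.0948], "turn": [-46.5, 0, 0]},
    {"dp": [0, 0.1723, 0.0948], "turn": [-46.5, 0, 0]},
    {"dp": [0, 0.1723, 0.0948], "turn": [-46.5, 0, 0]},
  ],
  hand=0.085,
)

```text
time: 11.45
tool_pos: [0.599, -0.0682, 0.1962]
tool_rot: [-2.412, 1.569, 2.857]
contact_force: [-0.1, 0.5, 0.5]
opening: 0.0851
```

```bash
python3 pl.py .6015 -.0690 .014 -57.9;python3 snap.py w8
```

```text
11.45 [ 0.599  -0.0682  0.1962] q6 0.77 open 0.0851 F [-0.1  0.5  0.5]
yaw -57.9 dp [0.1822 0.0019 0.0022] turn [-0.2  -0.07  0.06] q6? [0.65 0.9 ]
yaw -237.9 dp [0.1822 0.0019 0.0022] turn [1.798e+02 1.000e-01 1.100e-01] q6? [-2.49  4.04]
11.5 [ 0.5991 -0.0682  0.1965] [-0.24  0.51  1.34  0.    1.29  0.77] 0.008986508414466542
```

View pics/w8.png

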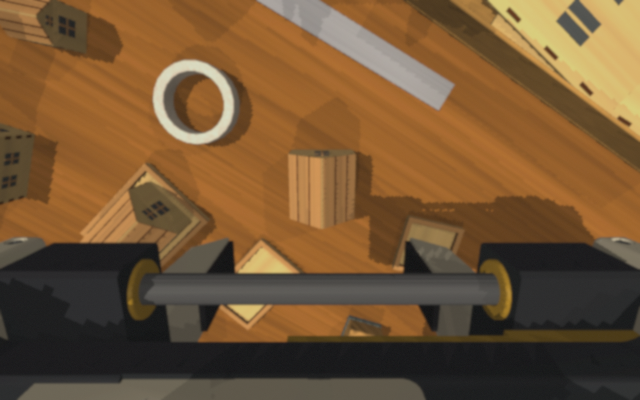

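>>> move_arm(
  deltas=[
    {"dp": [0.02, 0.001, 0.001], "turn": [0, 0, 0]},
    {"dp": [0.055, 0.002, 0.002], "turn": [0, 0, 0]},
    {"dp": [0.095, 0.002, 0.002], "turn": [0, 0, 0]},
    {"dp": [0.13, 0.002, 0.002], "turn": [0, 0, 0]},
    {"dp": [0.16, 0.002, 0.002], "turn": [0, 0, 0]},
    {"dp": [0.177, 0.002, 0.002], "turn": [0, 0, 0]},
    {"dp": [0.182, 0.002, 0.002], "turn": [0, 0, 0]},
    {"dp": [0.182, 0.002, 0.002], "turn": [0, 0, 0]},
    {"dp": [0.182, 0.002, 0.002], "turn": [0, 0, 0]},
  ],
)

```text
time: 12.4
tool_pos: [0.6034, -0.0696, 0.0161]
tool_rot: [0.748, 1.569, -0.265]
contact_force: [0.6, 0.5, -0.2]
opening: 0.0851
```

>>> move_arm(
  deltas=[
    {"dp": [0, 0, 0], "turn": [0, 0, 0]},
    {"dp": [0, 0, 0], "turn": [0, 0, 0]},
    {"dp": [0, 0, 0], "turn": [0, 0, 0]},
    {"dp": [0, 0, 0], "turn": [0, 0, 0]},
    {"dp": [0, 0, 0], "turn": [0, 0, 0]},
    {"dp": [0, 0, 0], "turn": [0, 0, 0]},
  ],
  hand=0.05,
)

```text
time: 13.0
tool_pos: [0.6029, -0.0698, 0.0152]
tool_rot: [0.707, 1.57, -0.306]
contact_force: [-2.0, 0.3, 5.6]
opening: 0.0617
```

```bash
python3 pl.py .6015 -.0690 .014 -57.9
```

```text
13.0 [ 0.6029 -0.0698  0.0152] q6 0.77 open 0.0617 F [-2.   0.3  5.6]
yaw -57.9 dp [ 0.0012 -0.0008 -0.0014] turn [-0.13  0.03 -0.03] q6? [0.65 0.9 ]
yaw -237.9 dp [ 0.0012 -0.0008 -0.0014] turn [ 1.7987e+02 -4.0000e-02 -5.0000e-02] q6? [-2.5   4.04]
```

>>> move_arm(
  deltas=[
    {"dp": [-0.005, 0, 0], "turn": [0, 0, 0]},
    {"dp": [-0.02, 0, 0], "turn": [0, 0, 0]},
    {"dp": [-0.045, 0, 0], "turn": [0, 0, 0]},
    {"dp": [-0.075, 0, 0], "turn": [0, 0, 0]},
    {"dp": [-0.105, 0, 0], "turn": [0, 0, 0]},
    {"dp": [-0.13, 0, 0], "turn": [0, 0, 0]},
    {"dp": [-0.136, 0, 0], "turn": [0, 0, 0]},
    {"dp": [-0.136, 0, 0], "turn": [0, 0, 0]},
  ],
)

```text
time: 13.8
tool_pos: [0.6028, -0.0698, 0.1511]
tool_rot: [0.679, 1.57, -0.334]
contact_force: [0.5, -0.2, -1.1]
opening: 0.062
```

```bash
python3 pl.py .5972 .3520 .15 -81;python3 snap.py w9
```

```text
13.8 [ 0.6028 -0.0698  0.1511] q6 0.77 open 0.062 F [ 0.5 -0.2 -1.1]
yaw -81.0 dp [ 0.0009  0.2186 -0.3608] turn [22.97  0.05 -0.06] q6? [-0.4   1.95]
yaw 99.0 dp [ 0.0009  0.2186 -0.3608] turn [-1.5703e+02  8.0000e-02  6.0000e-02] q6? [ 2.74 -1.2 ]
13.85 [ 0.6022 -0.0696  0.1498] [-0.24  0.56  1.4  -0.    1.19  0.77] 0.021288585767157035
```

View pics/w9.png

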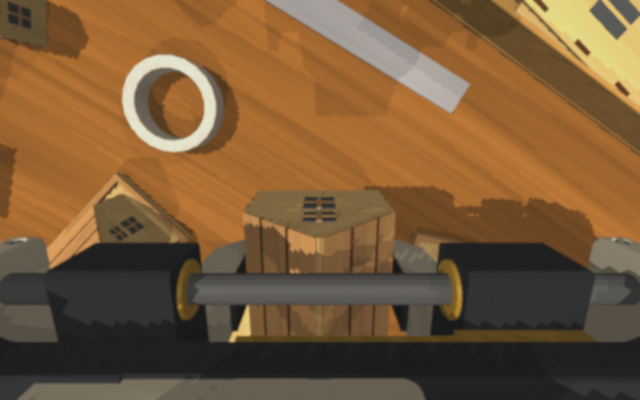

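>>> move_arm(
  deltas=[
    {"dp": [0, 0.006, -0.01], "turn": [0, 0, 0]},
    {"dp": [0, 0.018, -0.03], "turn": [1, 0, 0]},
    {"dp": [0, 0.035, -0.058], "turn": [3, 0, 0]},
    {"dp": [0, 0.054, -0.089], "turn": [6, 0, 0]},
    {"dp": [0, 0.073, -0.12], "turn": [9, 0, 0]},
    {"dp": [0, 0.092, -0.152], "turn": [12, 0, 0]},
    {"dp": [0, 0.111, -0.183], "turn": [15, 0, 0]},
    {"dp": [0, 0.13, -0.215], "turn": [18, 0, 0]},
    {"dp": [0, 0.149, -0.246], "turn": [20, 0, 0]},
    {"dp": [0, 0.168, -0.277], "turn": [22, 0, 0]},
  ],
)

```text
time: 14.85
tool_pos: [0.5971, 0.2563, 0.1487]
tool_rot: [-1.493, 1.568, -2.89]
contact_force: [0.4, -0.6, -1.0]
opening: 0.0618
```

```bash
python3 pl.py .5972 .3520 .15 -81
```

```text
14.85 [0.5971 0.2563 0.1487] q6 1.69 open 0.0618 F [ 0.4 -0.6 -1. ]
yaw -81.0 dp [-0.0014  0.0166 -0.0942] turn [0.91 0.02 0.18] q6? [1.42 1.95]
yaw 99.0 dp [-0.0014  0.0166 -0.0942] turn [-1.7909e+02 -2.9000e-01  2.0000e-02] q6? [ 4.57 -1.2 ]
```

>>> move_arm(
  deltas=[
    {"dp": [0, 0.005, -0.03], "turn": [0.5, 0, 0]},
    {"dp": [0, 0.01, -0.06], "turn": [0.9, 0, 0]},
    {"dp": [0, 0.015, -0.085], "turn": [0.9, 0, 0]},
    {"dp": [0, 0.0166, -0.095], "turn": [0.9, 0, 0]},
    {"dp": [0, 0.0166, -0.095], "turn": [0.9, 0, 0]},
    {"dp": [0.01, 0.0166, -0.095], "turn": [0.9, 0, 0]},
    {"dp": [0.04, 0.0166, -0.095], "turn": [0.9, 0, 0]},
    {"dp": [0.075, 0.0166, -0.095], "turn": [0.9, 0, 0]},
    {"dp": [0.095, 0.0166, -0.095], "turn": [0.9, 0, 0]},
    {"dp": [0.1, 0.0166, -0.095], "turn": [0.9, 0, 0]},
  ],
)

```text
time: 15.85
tool_pos: [0.5967, 0.348, 0.0467]
tool_rot: [-1.26, 1.564, -2.674]
contact_force: [0.7, -0.8, -1.3]
opening: 0.0616
```

>>> move_arm(
  deltas=[
    {"dp": [0, 0, 0], "turn": [0, 0, 0]},
    {"dp": [0, 0, 0], "turn": [0, 0, 0]},
  ],
)

```text
time: 16.05
tool_pos: [0.5994, 0.3503, 0.0521]
tool_rot: [1.756, 1.569, 0.343]
contact_force: [0.6, 0.1, -1.2]
opening: 0.0619
```

```bash
python3 pl.py .5972 .3520 .0192 -81;python3 snap.py w10
```

```text
16.05 [0.5994 0.3503 0.0521] q6 1.83 open 0.0619 F [ 0.6  0.1 -1.2]
yaw -81.0 dp [ 0.0329 -0.002  -0.002 ] turn [ 0.03 -0.02 -0.13] q6? [1.72 1.95]
yaw 99.0 dp [ 0.0329 -0.002  -0.002 ] turn [-1.7997e+02  2.0000e-01 -4.0000e-02] q6? [ 4.86 -1.2 ]
16.1 [0.5995 0.3506 0.0524] [ 0.42  0.81  1.2  -0.    1.13  1.83] 0.004436343560994117
```

View pics/w10.png

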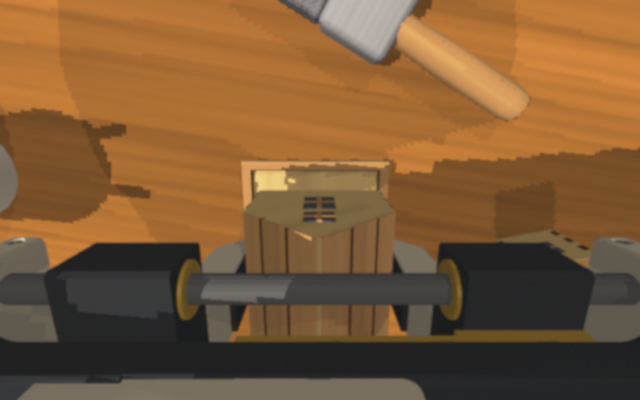

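>>> move_arm(
  deltas=[
    {"dp": [0.008, -0.001, -0.001], "turn": [0, 0, 0]},
    {"dp": [0.018, -0.002, -0.002], "turn": [0, 0, 0]},
    {"dp": [0.026, -0.002, -0.002], "turn": [0, 0, 0]},
    {"dp": [0.03, -0.002, -0.002], "turn": [0, 0, 0]},
    {"dp": [0.032, -0.002, -0.002], "turn": [0, 0, 0]},
    {"dp": [0.033, -0.002, -0.002], "turn": [0, 0, 0]},
    {"dp": [0.0335, -0.002, -0.002], "turn": [0, 0, 0]},
    {"dp": [0.0335, -0.002, -0.002], "turn": [0, 0, 0]},
  ],
)

```text
time: 16.9
tool_pos: [0.596, 0.3524, 0.019]
tool_rot: [1.247, 1.57, -0.165]
contact_force: [-4.2, -1.7, 11.4]
opening: 0.0621
```

>>> move_arm(
  deltas=[
    {"dp": [0, 0, 0], "turn": [0, 0, 0]},
    {"dp": [0, 0, 0], "turn": [0, 0, 0]},
    {"dp": [0, 0, 0], "turn": [0, 0, 0]},
    {"dp": [0, 0, 0], "turn": [0, 0, 0]},
    {"dp": [0, 0, 0], "turn": [0, 0, 0]},
  ],
  hand=0.08,
)

```text
time: 17.4
tool_pos: [0.5961, 0.3523, 0.0169]
tool_rot: [-0.943, 1.57, -2.356]
contact_force: [0.2, 0.2, 0.0]
opening: 0.0801
```

>>> move_arm(
  deltas=[
    {"dp": [-0.01, 0, 0], "turn": [0, 0, 0]},
    {"dp": [-0.035, 0, 0], "turn": [0, 0, 0]},
    {"dp": [-0.075, 0, 0], "turn": [0, 0, 0]},
    {"dp": [-0.12, 0, 0], "turn": [0, 0, 0]},
    {"dp": [-0.16, 0, 0], "turn": [0, 0, 0]},
    {"dp": [-0.18, 0, 0], "turn": [0, 0, 0]},
    {"dp": [-0.18, 0, 0], "turn": [0, 0, 0]},
    {"dp": [-0.18, 0, 0], "turn": [0, 0, 0]},
  ],
)

```text
time: 18.2
tool_pos: [0.5959, 0.3522, 0.1973]
tool_rot: [1.262, 1.571, -0.151]
contact_force: [-0.7, 0.4, -0.5]
opening: 0.0796
```

```bash
python3 pl.py .5956 .2119 .2 21.3;python3 pl.py .5956 .2119 .2 -68.7;python3 snap.py w11
```

```text
18.2 [0.5959 0.3522 0.1973] q6 1.84 open 0.0796 F [-0.7  0.4 -0.5]
yaw 21.3 dp [-0.0027 -0.0224  0.1385] turn [-1.0223e+02  1.0000e-02 -0.0000e+00] q6? [ 3.7  -0.03]
yaw -158.7 dp [-0.0027 -0.0224  0.1385] turn [ 7.777e+01 -0.000e+00 -1.000e-02] q6? [0.56 3.11]
18.2 [0.5959 0.3522 0.1973] q6 1.84 open 0.0796 F [-0.7  0.4 -0.5]
yaw -68.7 dp [-0.0027 -0.0224  0.1385] turn [-1.223e+01  0.000e+00 -1.000e-02] q6? [2.13 1.54]
yaw -248.7 dp [-0.0027 -0.0224  0.1385] turn [ 1.6777e+02 -2.0000e-02 -1.0000e-02] q6? [-1.01  4.68]
18.25 [0.5955 0.352  0.196 ] [ 0.42  0.68  1.03 -0.    1.43  1.84] 0.02055142652881636
```

View pics/w11.png

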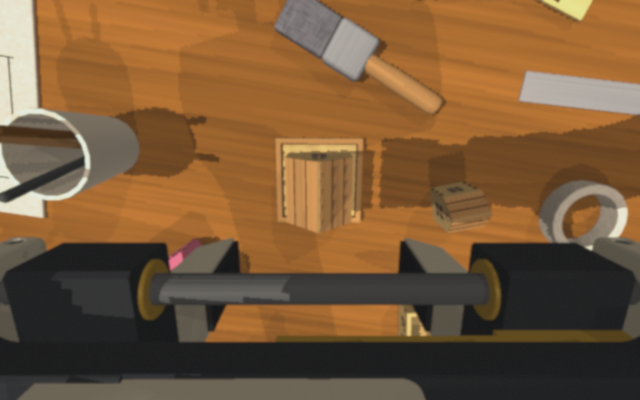

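>>> move_arm(
  deltas=[
    {"dp": [0, -0.004, 0.02], "turn": [-3, 0, 0]},
    {"dp": [0, -0.009, 0.055], "turn": [-7, 0, 0]},
    {"dp": [0, -0.015, 0.095], "turn": [-12.2, 0, 0]},
    {"dp": [0, -0.02, 0.125], "turn": [-12.2, 0, 0]},
    {"dp": [0, -0.0224, 0.1385], "turn": [-12.2, 0, 0]},
    {"dp": [0, -0.0224, 0.1385], "turn": [-12.2, 0, 0]},
    {"dp": [0.03, -0.0224, 0.1385], "turn": [-12.2, 0, 0]},
    {"dp": [0.06, -0.0224, 0.1385], "turn": [-12.2, 0, 0]},
    {"dp": [0.08, -0.0224, 0.1385], "turn": [-12.2, 0, 0]},
    {"dp": [0.08, -0.0224, 0.1385], "turn": [-12.2, 0, 0]},
  ],
  hand=0.065,
)

```text
time: 19.25
tool_pos: [0.5934, 0.2132, 0.1132]
tool_rot: [-1.779, 1.563, -2.977]
contact_force: [-0.1, -0.4, -0.6]
opening: 0.0648
```

>>> move_arm(
  deltas=[
    {"dp": [0, 0, 0], "turn": [0, 0, 0]},
    {"dp": [0, 0, 0], "turn": [0, 0, 0]},
  ],
)

```text
time: 19.45
tool_pos: [0.5966, 0.213, 0.1185]
tool_rot: [1.466, 1.568, 0.267]
contact_force: [0.5, 0.4, -0.5]
opening: 0.0651
```

```bash
python3 pl.py .5956 .2119 .014 -68.7;python3 snap.py w12
```

```text
19.45 [0.5966 0.213  0.1185] q6 1.42 open 0.0651 F [ 0.5  0.4 -0.5]
yaw -68.7 dp [ 0.1045 -0.0016  0.0006] turn [ 0.01  0.01 -0.14] q6? [1.3  1.54]
yaw 111.3 dp [ 0.1045 -0.0016  0.0006] turn [-1.7999e+02  2.2000e-01  2.0000e-02] q6? [ 4.44 -1.6 ]
19.5 [0.5966 0.2128 0.1187] [0.22 0.63 1.35 0.   1.16 1.42] 0.005014740319705197
```

View pics/w12.png

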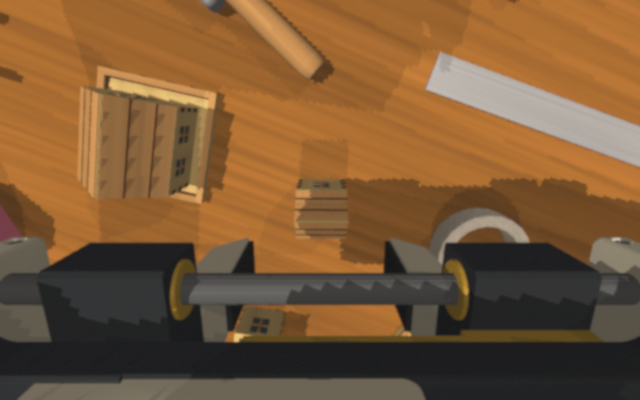

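>>> move_arm(
  deltas=[
    {"dp": [0.02, 0, 0], "turn": [0, 0, 0]},
    {"dp": [0.045, -0.0015, 0.0005], "turn": [0, 0, 0]},
    {"dp": [0.07, -0.0015, 0.0005], "turn": [0, 0, 0]},
    {"dp": [0.09, -0.0015, 0.0005], "turn": [0, 0, 0]},
    {"dp": [0.1, -0.0015, 0.0005], "turn": [0, 0, 0]},
    {"dp": [0.1045, -0.0015, 0.0005], "turn": [0, 0, 0]},
    {"dp": [0.1045, -0.0015, 0.0005], "turn": [0, 0, 0]},
    {"dp": [0.1045, -0.0015, 0.0005], "turn": [0, 0, 0]},
  ],
)

```text
time: 20.3
tool_pos: [0.5955, 0.2112, 0.014]
tool_rot: [1.381, 1.569, 0.182]
contact_force: [-0.1, 0.2, 0.7]
opening: 0.0652
```

>>> move_arm(
  deltas=[
    {"dp": [0, 0, 0], "turn": [0, 0, 0]},
    {"dp": [0, 0, 0], "turn": [0, 0, 0]},
    {"dp": [0, 0, 0], "turn": [0, 0, 0]},
    {"dp": [0, 0, 0], "turn": [0, 0, 0]},
    {"dp": [0, 0, 0], "turn": [0, 0, 0]},
    {"dp": [0, 0, 0], "turn": [0, 0, 0]},
  ],
  hand=0.025,
  squeeze=10,
)

```text
time: 20.9
tool_pos: [0.5947, 0.211, 0.0129]
tool_rot: [0.938, 1.571, -0.261]
contact_force: [-0.7, -0.4, 2.1]
opening: 0.0356
```

```bash
python3 pl.py .5956 .2119 .014 -68.7
```

```text
20.9 [0.5947 0.211  0.0129] q6 1.42 open 0.0356 F [-0.7 -0.4  2.1]
yaw -68.7 dp [-0.0011  0.0012 -0.0005] turn [-0.03  0.01 -0.01] q6? [1.3  1.54]
yaw -248.7 dp [-0.0011  0.0012 -0.0005] turn [ 1.7997e+02 -2.0000e-02 -1.0000e-02] q6? [-1.84  4.68]
```

>>> move_arm(
  deltas=[
    {"dp": [-0.005, 0, 0], "turn": [0, 0, 0]},
    {"dp": [-0.02, 0, 0], "turn": [0, 0, 0]},
    {"dp": [-0.045, 0, 0], "turn": [0, 0, 0]},
    {"dp": [-0.075, 0, 0], "turn": [0, 0, 0]},
    {"dp": [-0.105, 0, 0], "turn": [0, 0, 0]},
    {"dp": [-0.13, 0, 0], "turn": [0, 0, 0]},
    {"dp": [-0.136, 0, 0], "turn": [0, 0, 0]},
    {"dp": [-0.136, 0, 0], "turn": [0, 0, 0]},
  ],
)

```text
time: 21.7
tool_pos: [0.5951, 0.2111, 0.1501]
tool_rot: [1.386, 1.568, 0.187]
contact_force: [-0.0, 0.0, -1.7]
opening: 0.0359
```

```bash
python3 pl.py .5972 -.2084 .15 -71;python3 snap.py w13
```

```text
21.7 [0.5951 0.2111 0.1501] q6 1.42 open 0.0359 F [-0.   0.  -1.7]
yaw -71.0 dp [-1.000e-04 -1.502e-01  3.917e-01] turn [ 2.27  0.03 -0.15] q6? [1.93 0.9 ]
yaw 109.0 dp [-1.000e-04 -1.502e-01  3.917e-01] turn [-1.7773e+02  2.4000e-01  4.0000e-02] q6? [ 5.08 -2.24]
21.75 [0.5943 0.2109 0.1485] [ 0.22  0.6   1.32 -0.    1.22  1.42] 0.029046947797746622
```

View pics/w13.png

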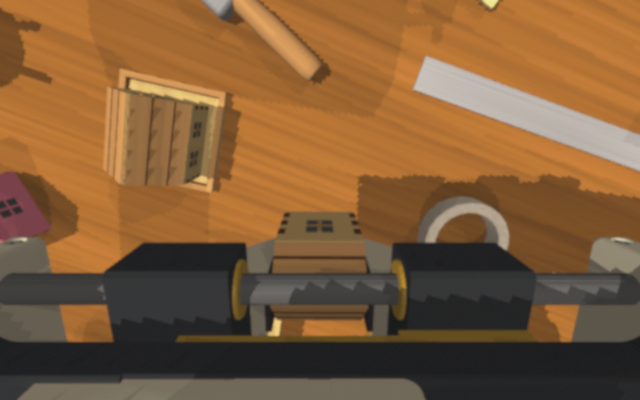

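>>> move_arm(
  deltas=[
    {"dp": [0, -0.004, 0.01], "turn": [0, 0, 0]},
    {"dp": [0, -0.012, 0.031], "turn": [1, 0, 0]},
    {"dp": [0, -0.024, 0.062], "turn": [2, 0, 0]},
    {"dp": [0, -0.037, 0.097], "turn": [2.3, 0, 0]},
    {"dp": [0, -0.051, 0.132], "turn": [2.3, 0, 0]},
    {"dp": [0, -0.064, 0.167], "turn": [2.3, 0, 0]},
    {"dp": [0, -0.077, 0.202], "turn": [2.3, 0, 0]},
    {"dp": [0, -0.091, 0.237], "turn": [2.3, 0, 0]},
    {"dp": [0, -0.104, 0.272], "turn": [2.3, 0, 0]},
    {"dp": [0, -0.117, 0.305], "turn": [2.3, 0, 0]},
  ],
)

```text
time: 22.75
tool_pos: [0.595, -0.1179, 0.147]
tool_rot: [-2.097, 1.568, 2.946]
contact_force: [1.3, 0.5, 0.1]
opening: 0.0361
```

```bash
python3 pl.py .5972 -.2084 .15 -71
```

```text
22.75 [ 0.595  -0.1179  0.147 ] q6 0.92 open 0.0361 F [1.3 0.5 0.1]
yaw -71.0 dp [-0.003  -0.0273  0.0863] turn [-0.06 -0.09  0.15] q6? [0.93 0.9 ]
yaw -251.0 dp [-0.003  -0.0273  0.0863] turn [1.7994e+02 2.3000e-01 1.4000e-01] q6? [-2.21  4.05]
```

>>> move_arm(
  deltas=[
    {"dp": [0, -0.01, 0.03], "turn": [0, 0, 0]},
    {"dp": [0, -0.019, 0.06], "turn": [0, 0, 0]},
    {"dp": [0, -0.027, 0.08], "turn": [0, 0, 0]},
    {"dp": [0, -0.029, 0.0865], "turn": [0, 0, 0]},
    {"dp": [0, -0.029, 0.0865], "turn": [0, 0, 0]},
    {"dp": [0.01, -0.029, 0.0865], "turn": [0, 0, 0]},
    {"dp": [0.04, -0.029, 0.0865], "turn": [0, 0, 0]},
    {"dp": [0.075, -0.029, 0.0865], "turn": [0, 0, 0]},
    {"dp": [0.095, -0.029, 0.0865], "turn": [0, 0, 0]},
    {"dp": [0.1, -0.029, 0.0865], "turn": [0, 0, 0]},
  ],
)

```text
time: 23.75
tool_pos: [0.595, -0.2044, 0.0451]
tool_rot: [-2.376, 1.564, 2.67]
contact_force: [0.5, 0.8, -0.5]
opening: 0.0358
```

>>> move_arm(
  deltas=[
    {"dp": [0, 0, 0], "turn": [0, 0, 0]},
    {"dp": [0, 0, 0], "turn": [0, 0, 0]},
    {"dp": [0, 0, 0], "turn": [0, 0, 0]},
  ],
)

```text
time: 24.05
tool_pos: [0.5978, -0.207, 0.0503]
tool_rot: [0.768, 1.568, -0.471]
contact_force: [-0.3, -0.0, 0.6]
opening: 0.0357
```

```bash
python3 pl.py .5972 -.2084 .0169 -71;python3 snap.py w14
```

```text
24.05 [ 0.5978 -0.207   0.0503] q6 0.78 open 0.0357 F [-0.3 -0.   0.6]
yaw -71.0 dp [ 0.0334 -0.0011  0.0011] turn [-0.01  0.11 -0.11] q6? [0.67 0.9 ]
yaw -251.0 dp [ 0.0334 -0.0011  0.0011] turn [ 1.7999e+02 -1.7000e-01 -1.8000e-01] q6? [-2.48  4.05]
24.1 [ 0.5977 -0.2071  0.0501] [-0.45  0.71  1.42 -0.    1.01  0.78] 0.005836512754930861
```

View pics/w14.png

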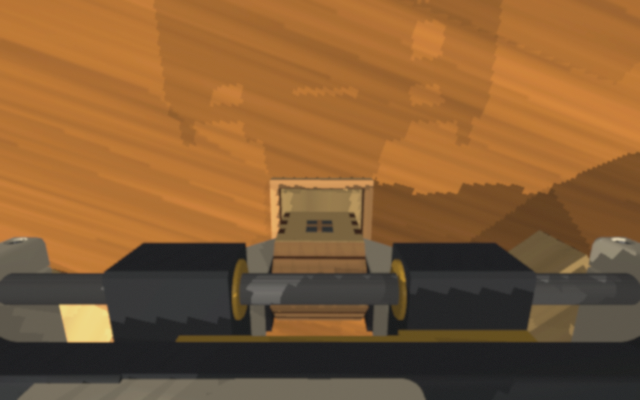

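>>> move_arm(
  deltas=[
    {"dp": [0.008, 0, 0.001], "turn": [0, 0, 0]},
    {"dp": [0.018, -0.001, 0.001], "turn": [0, 0, 0]},
    {"dp": [0.026, -0.001, 0.001], "turn": [0, 0, 0]},
    {"dp": [0.03, -0.001, 0.001], "turn": [0, 0, 0]},
    {"dp": [0.032, -0.001, 0.001], "turn": [0, 0, 0]},
    {"dp": [0.0332, -0.001, 0.001], "turn": [0, 0, 0]},
    {"dp": [0.034, -0.001, 0.001], "turn": [0, 0, 0]},
    {"dp": [0.034, -0.001, 0.001], "turn": [0, 0, 0]},
  ],
)

```text
time: 24.9
tool_pos: [0.5962, -0.208, 0.016]
tool_rot: [1.859, 1.571, 0.62]
contact_force: [-4.4, 2.5, 10.3]
opening: 0.0361
```

>>> move_arm(
  deltas=[
    {"dp": [0, 0, 0], "turn": [0, 0, 0]},
    {"dp": [0, 0, 0], "turn": [0, 0, 0]},
    {"dp": [0, 0, 0], "turn": [0, 0, 0]},
    {"dp": [0, 0, 0], "turn": [0, 0, 0]},
    {"dp": [0, 0, 0], "turn": [0, 0, 0]},
  ],
  hand=0.06,
)

```text
time: 25.4
tool_pos: [0.5962, -0.2082, 0.0145]
tool_rot: [-2.042, 1.571, 3.001]
contact_force: [0.4, -0.8, -0.2]
opening: 0.0599
```

>>> move_arm(
  deltas=[
    {"dp": [-0.01, 0, 0], "turn": [0, 0, 0]},
    {"dp": [-0.035, 0, 0], "turn": [0, 0, 0]},
    {"dp": [-0.075, 0, 0], "turn": [0, 0, 0]},
    {"dp": [-0.12, 0, 0], "turn": [0, 0, 0]},
    {"dp": [-0.16, 0, 0], "turn": [0, 0, 0]},
    {"dp": [-0.18, 0, 0], "turn": [0, 0, 0]},
    {"dp": [-0.18, 0, 0], "turn": [0, 0, 0]},
    {"dp": [-0.18, 0, 0], "turn": [0, 0, 0]},
  ],
)

```text
time: 26.2
tool_pos: [0.5961, -0.208, 0.1948]
tool_rot: [0.487, 1.57, -0.752]
contact_force: [0.6, 0.4, -0.8]
opening: 0.0599
```

```bash
python3 pl.py .4518 -.3456 .2 -64;python3 snap.py w15
```

```text
26.2 [ 0.5961 -0.208   0.1948] q6 0.78 open 0.0599 F [ 0.6  0.4 -0.8]
yaw -64.0 dp [-0.0052 -0.1811  0.0832] turn [-7.03  0.02 -0.01] q6? [1.1  0.46]
yaw -244.0 dp [-0.0052 -0.1811  0.0832] turn [ 1.7297e+02 -1.0000e-02 -2.0000e-02] q6? [-2.04  3.61]
26.25 [ 0.5956 -0.2079  0.1937] [-0.46  0.56  1.26 -0.    1.32  0.78] 0.01995538788724924
```

View pics/w15.png

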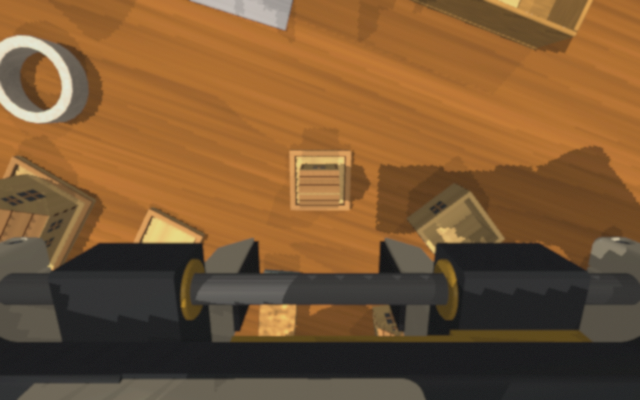

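>>> move_arm(
  deltas=[
    {"dp": [0, -0.02, 0.009], "turn": [-2, 0, 0]},
    {"dp": [0, -0.055, 0.025], "turn": [-5, 0, 0]},
    {"dp": [0, -0.095, 0.044], "turn": [-7, 0, 0]},
    {"dp": [0, -0.135, 0.062], "turn": [-7, 0, 0]},
    {"dp": [0, -0.165, 0.076], "turn": [-7, 0, 0]},
    {"dp": [0, -0.181, 0.083], "turn": [-7, 0, 0]},
    {"dp": [0.02, -0.181, 0.083], "turn": [-7, 0, 0]},
    {"dp": [0.05, -0.181, 0.083], "turn": [-7, 0, 0]},
    {"dp": [0.07, -0.181, 0.083], "turn": [-7, 0, 0]},
    {"dp": [0.08, -0.181, 0.083], "turn": [-7, 0, 0]},
  ],
)

```text
time: 27.25
tool_pos: [0.4505, -0.3441, 0.1112]
tool_rot: [-2.803, 1.564, 2.362]
contact_force: [-0.1, -0.0, -0.2]
opening: 0.0601
```

>>> move_arm(
  deltas=[
    {"dp": [0, 0, 0], "turn": [0, 0, 0]},
    {"dp": [0, 0, 0], "turn": [0, 0, 0]},
    {"dp": [0, 0, 0], "turn": [0, 0, 0]},
  ],
)

```text
time: 27.55
tool_pos: [0.4527, -0.3459, 0.1157]
tool_rot: [0.311, 1.569, -0.806]
contact_force: [0.7, 0.8, 0.2]
opening: 0.0599
```

```bash
python3 pl.py .4518 -.3456 .014 -64;python3 snap.py w16
```

```text
27.55 [ 0.4527 -0.3459  0.1157] q6 0.33 open 0.0599 F [0.7 0.8 0.2]
yaw -64.0 dp [ 0.1017 -0.0007 -0.0008] turn [-0.02  0.11 -0.03] q6? [0.2  0.46]
yaw -244.0 dp [ 0.1017 -0.0007 -0.0008] turn [ 1.7998e+02 -5.0000e-02 -1.7000e-01] q6? [-2.94  3.61]
27.6 [ 0.4526 -0.3459  0.1158] [-0.79  0.53  1.55 -0.    1.06  0.33] 0.003002426281150425
```

View pics/w16.png

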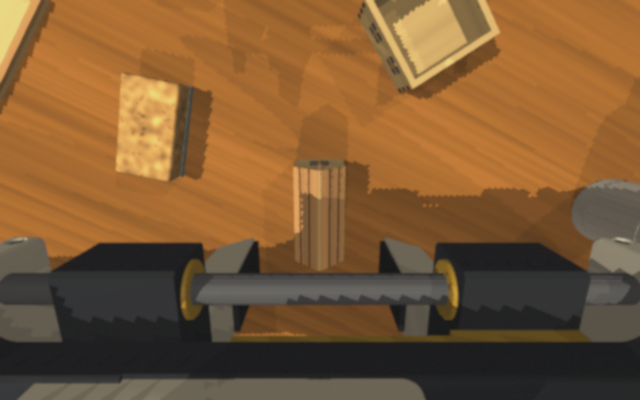

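Row house is centred (col 319) and aligned between the fingers; block and shells clear.

>>> move_arm(
  deltas=[
    {"dp": [0.02, 0, 0], "turn": [0, 0, 0]},
    {"dp": [0.045, -0.0007, -0.0008], "turn": [0, 0, 0]},
    {"dp": [0.07, -0.0007, -0.0008], "turn": [0, 0, 0]},
    {"dp": [0.09, -0.0007, -0.0008], "turn": [0, 0, 0]},
    {"dp": [0.099, -0.0007, -0.0008], "turn": [0, 0, 0]},
    {"dp": [0.1015, -0.0007, -0.0008], "turn": [0, 0, 0]},
    {"dp": [0.1015, -0.0007, -0.0008], "turn": [0, 0, 0]},
    {"dp": [0.1015, -0.0007, -0.0008], "turn": [0, 0, 0]},
  ],
)

```text
time: 28.4
tool_pos: [0.4518, -0.3457, 0.0144]
tool_rot: [0.305, 1.569, -0.813]
contact_force: [-0.4, -0.4, -0.2]
opening: 0.06
```

>>> move_arm(
  deltas=[
    {"dp": [0, 0, 0], "turn": [0, 0, 0]},
    {"dp": [0, 0, 0], "turn": [0, 0, 0]},
    {"dp": [0, 0, 0], "turn": [0, 0, 0]},
    {"dp": [0, 0, 0], "turn": [0, 0, 0]},
    {"dp": [0, 0, 0], "turn": [0, 0, 0]},
    {"dp": [0, 0, 0], "turn": [0, 0, 0]},
  ],
  hand=0.025,
  squeeze=12,
)

```text
time: 29.0
tool_pos: [0.4513, -0.3452, 0.0135]
tool_rot: [0.197, 1.57, -0.92]
contact_force: [-0.6, -0.2, 4.0]
opening: 0.0354
```

```bash
python3 pl.py .4518 -.3456 .014 -64
```

```text
29.0 [ 0.4513 -0.3452  0.0135] q6 0.33 open 0.0354 F [-0.6 -0.2  4. ]
yaw -64.0 dp [-0.0005  0.0003  0.0006] turn [-0.03  0.03 -0.01] q6? [0.2  0.46]
yaw -244.0 dp [-0.0005  0.0003  0.0006] turn [ 1.7997e+02 -1.0000e-02 -5.0000e-02] q6? [-2.95  3.61]
```

>>> move_arm(
  deltas=[
    {"dp": [-0.005, 0, 0], "turn": [0, 0, 0]},
    {"dp": [-0.02, 0, 0], "turn": [0, 0, 0]},
    {"dp": [-0.045, 0, 0], "turn": [0, 0, 0]},
    {"dp": [-0.075, 0, 0], "turn": [0, 0, 0]},
    {"dp": [-0.105, 0, 0], "turn": [0, 0, 0]},
    {"dp": [-0.13, 0, 0], "turn": [0, 0, 0]},
    {"dp": [-0.136, 0, 0], "turn": [0, 0, 0]},
    {"dp": [-0.136, 0, 0], "turn": [0, 0, 0]},
  ],
)

```text
time: 29.8
tool_pos: [0.4513, -0.3452, 0.1497]
tool_rot: [0.295, 1.569, -0.823]
contact_force: [-0.5, 0.8, -1.2]
opening: 0.0361
```

```bash
python3 pl.py .4585 -.0692 .15 78.8;python3 snap.py w17
```

```text
29.8 [ 0.4513 -0.3452  0.1497] q6 0.33 open 0.0361 F [-0.5  0.8 -1.2]
yaw 78.8 dp [-0.0006  0.1274 -0.245 ] turn [-1.4283e+02  6.0000e-02  9.0000e-02] q6? [ 2.18 -1.53]
yaw -101.2 dp [-0.0006  0.1274 -0.245 ] turn [37.17  0.07 -0.05] q6? [-0.96  1.62]
29.85 [ 0.4508 -0.3448  0.1485] [-0.79  0.49  1.52 -0.    1.13  0.33] 0.020928666721448327
```

View pics/w17.png

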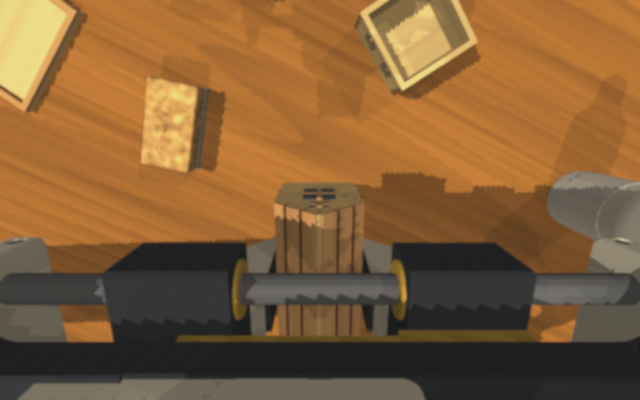

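>>> move_arm(
  deltas=[
    {"dp": [0, 0.005, -0.01], "turn": [2, 0, 0]},
    {"dp": [0, 0.016, -0.03], "turn": [6, 0, 0]},
    {"dp": [0, 0.031, -0.06], "turn": [11, 0, 0]},
    {"dp": [0, 0.048, -0.093], "turn": [16, 0, 0]},
    {"dp": [0, 0.066, -0.127], "turn": [21, 0, 0]},
    {"dp": [0, 0.083, -0.16], "turn": [26, 0, 0]},
    {"dp": [0, 0.1, -0.193], "turn": [31, 0, 0]},
    {"dp": [0, 0.115, -0.222], "turn": [35, 0, 0]},
    {"dp": [0, 0.125, -0.24], "turn": [37.2, 0, 0]},
    {"dp": [0, 0.1274, -0.245], "turn": [37.2, 0, 0]},
  ],
)

```text
time: 30.85
tool_pos: [0.4573, -0.0669, 0.1476]
tool_rot: [-1.745, 1.567, 2.773]
contact_force: [0.5, -1.0, -0.8]
opening: 0.0359
```

>>> move_arm(
  deltas=[
    {"dp": [0, 0, 0], "turn": [0, 0, 0]},
    {"dp": [0.015, 0, 0], "turn": [0, 0, 0]},
    {"dp": [0.04, 0, 0], "turn": [0, 0, 0]},
    {"dp": [0.07, 0, 0], "turn": [0, 0, 0]},
    {"dp": [0.09, 0, 0], "turn": [0, 0, 0]},
    {"dp": [0.1, 0, 0], "turn": [0, 0, 0]},
    {"dp": [0.1, 0, 0], "turn": [0, 0, 0]},
    {"dp": [0.1, 0, 0], "turn": [0, 0, 0]},
  ],
)

```text
time: 31.65
tool_pos: [0.4588, -0.0697, 0.0496]
tool_rot: [1.208, 1.57, -0.56]
contact_force: [-0.0, 0.2, -0.8]
opening: 0.036
```

```bash
python3 pl.py .4585 -.0692 .0175 78.8;python3 snap.py w18
```

```text
31.65 [ 0.4588 -0.0697  0.0496] q6 1.45 open 0.036 F [-0.   0.2 -0.8]
yaw -281.2 dp [ 0.0321 -0.0004 -0.0004] turn [ 1.7995e+02 -6.0000e-02 -2.0000e-02] q6? [-1.86  4.76]
yaw -101.2 dp [ 0.0321 -0.0004 -0.0004] turn [-0.05  0.01 -0.04] q6? [1.29 1.62]
31.7 [ 0.4591 -0.0696  0.05  ] [-0.32  0.47  1.91 -0.    0.76  1.45] 0.011631348275043118
```

View pics/w18.png

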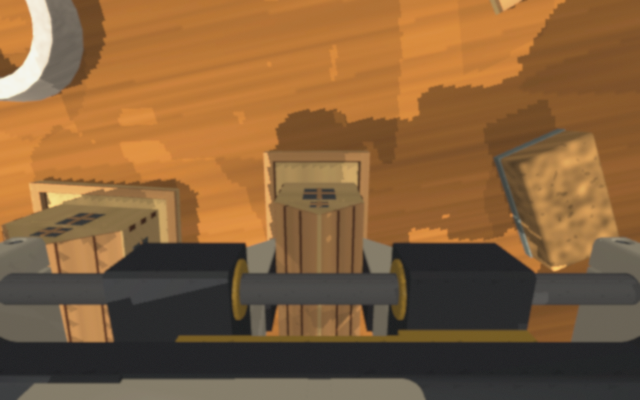

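>>> move_arm(
  deltas=[
    {"dp": [0.008, 0, 0], "turn": [0, 0, 0]},
    {"dp": [0.018, 0, 0], "turn": [0, 0, 0]},
    {"dp": [0.026, 0, 0], "turn": [0, 0, 0]},
    {"dp": [0.03, 0, 0], "turn": [0, 0, 0]},
    {"dp": [0.031, 0, 0], "turn": [0, 0, 0]},
    {"dp": [0.032, 0, 0], "turn": [0, 0, 0]},
    {"dp": [0.0325, 0, 0], "turn": [0, 0, 0]},
    {"dp": [0.0325, 0, 0], "turn": [0, 0, 0]},
  ],
)

```text
time: 32.5
tool_pos: [0.4579, -0.0689, 0.0175]
tool_rot: [-1.448, 1.57, 3.068]
contact_force: [-4.2, 1.4, 9.4]
opening: 0.0357
```

>>> move_arm(
  deltas=[
    {"dp": [0, 0, 0], "turn": [0, 0, 0]},
    {"dp": [0, 0, 0], "turn": [0, 0, 0]},
    {"dp": [0, 0, 0], "turn": [0, 0, 0]},
    {"dp": [0, 0, 0], "turn": [0, 0, 0]},
    {"dp": [0, 0, 0], "turn": [0, 0, 0]},
  ],
  hand=0.056,
)

```text
time: 33.0
tool_pos: [0.4584, -0.0691, 0.0166]
tool_rot: [-0.182, 1.571, -1.949]
contact_force: [0.6, -0.2, 0.3]
opening: 0.0559
```

>>> move_arm(
  deltas=[
    {"dp": [-0.01, 0, 0], "turn": [0, 0, 0]},
    {"dp": [-0.035, 0, 0], "turn": [0, 0, 0]},
    {"dp": [-0.075, 0, 0], "turn": [0, 0, 0]},
    {"dp": [-0.12, 0, 0], "turn": [0, 0, 0]},
    {"dp": [-0.165, 0, 0], "turn": [0, 0, 0]},
    {"dp": [-0.21, 0, 0], "turn": [0, 0, 0]},
    {"dp": [-0.25, 0, 0], "turn": [0, 0, 0]},
    {"dp": [-0.28, 0, 0], "turn": [0, 0, 0]},
    {"dp": [-0.3, 0, 0], "turn": [0, 0, 0]},
    {"dp": [-0.3, 0, 0], "turn": [0, 0, 0]},
  ],
)

```text
time: 34.0
tool_pos: [0.4592, -0.0693, 0.3201]
tool_rot: [1.443, 1.564, -0.324]
contact_force: [1.0, -1.4, -0.1]
opening: 0.0558
```

>>> move_arm(
  deltas=[
    {"dp": [0, -0.02, 0], "turn": [0, 0, 0]},
    {"dp": [0, -0.02, 0], "turn": [0, 0, 0]},
    {"dp": [0, -0.02, 0], "turn": [0, 0, 0]},
    {"dp": [0, -0.02, 0], "turn": [0, 0, 0]},
  ],
)

```text
time: 34.4
tool_pos: [0.439, -0.0652, 0.3162]
tool_rot: [-1.597, 1.57, 2.919]
contact_force: [-0.4, 0.5, -0.6]
opening: 0.0557
```

```bash
python3 snap.py w19
python3 - <<'E'
from cell import robot
from h import *
def meas(tag,c,p,d,rows):
  W=cloud(d,c); z=W[:,:,2]
  m=((z>.016)&(z<.09)&(W[:,:,0]>.38)&(W[:,:,0]<.66)&(abs(W[:,:,1])<.45)); m[rows:]=0
  n,lab,st,ce=cv2.connectedComponentsWithStats(m.astype(np.uint8),connectivity=4)
  for i in range(1,n):
    if st[i,4]<60: continue
    x=W[lab==i]; r=cv2.minAreaRect(x[:,:2].astype(np.float32))
    print(tag,ce[i].round(),'c',np.round(r[0],4),'s',np.round(r[1],4),round(r[2],1),'z',np.percentile(x[:,2],98).round(4))
D=np.load('w19.npz'); meas('w19',{k:D[k] for k in ('fx','fy','cx','cy','R','t')},D['p'],D['d'],235)
p,d=robot.read_camera('top'); cv2.imwrite('pics/top1.png',cv2.resize(p[130:270,160:480,::-1],None,fx=2.4,fy=2.4,interpolation=2)); meas('top',robot.camera_info('top'),p,d,400)
p,d=robot.read_camera('scene'); cv2.imwrite('pics/scene1.png',p[:,:,::-1])
E
```

```text
34.45 [ 0.4391 -0.0652  0.3163] [-0.32  0.13  1.56 -0.    1.45  1.45] 0.0035429655578911347
w19 [412.  14.] c [ 0.5969 -0.2068] s [0.0365 0.0375] 18.2 z 0.0638
w19 [531.  10.] c [ 0.5821 -0.3423] s [0.0638 0.0282] 61.5 z 0.041
w19 [182.  57.] c [0.6027 0.0726] s [0.075  0.0747] 13.4 z 0.0251
w19 [  4. 120.] c [0.5777 0.3208] s [0.0169 0.0326] 64.1 z 0.0329
w19 [425. 135.] c [ 0.4517 -0.2098] s [0.0699 0.0405] 14.0 z 0.0293
w19 [318. 154.] c [ 0.4581 -0.069 ] s [0.0373 0.0707] 78.7 z 0.0619
w19 [217. 175.] c [0.4566 0.065 ] s [0.0611 0.085 ] 75.4 z 0.0737
w19 [113. 200.] c [0.4478 0.2145] s [0.0703 0.0386] 12.2 z 0.0408
top [448. 158.] c [ 0.5988 -0.3514] s [0.0629 0.0658] 58.1 z 0.0449
top [317. 160.] c [0.6033 0.0748] s [0.0725 0.0753] 88.0 z 0.0284
top [232. 163.] c [0.5952 0.3528] s [0.0632 0.0635] 8.7 z 0.0756
top [404. 156.] c [ 0.599  -0.2049] s [0.0333 0.038 ] 16.2 z 0.0656
top [320. 203.] c [0.457  0.0667] s [0.0609 0.0854] 75.9 z 0.0752
top [274. 208.] c [0.4482 0.2155] s [0.0709 0.0367] 11.9 z 0.0433
top [362. 210.] c [ 0.4357 -0.0647] s [0.0324 0.0252] 78.3 z 0.0626
```

View pics/w19.png

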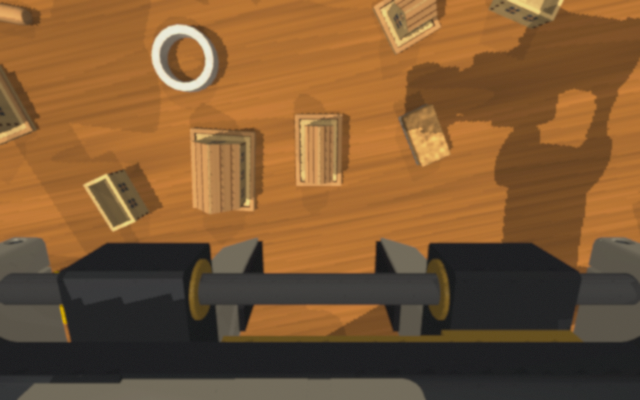

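View pics/top1.png

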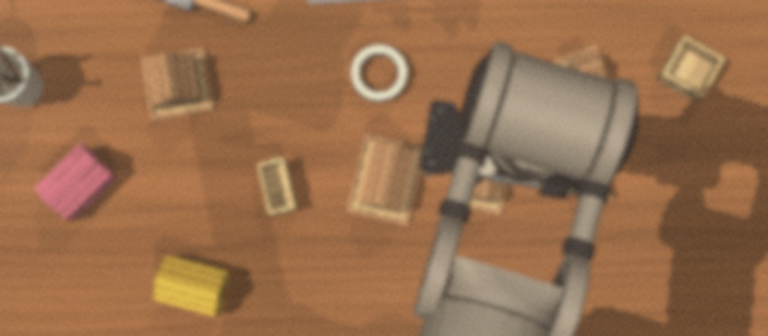

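View pics/scene1.png

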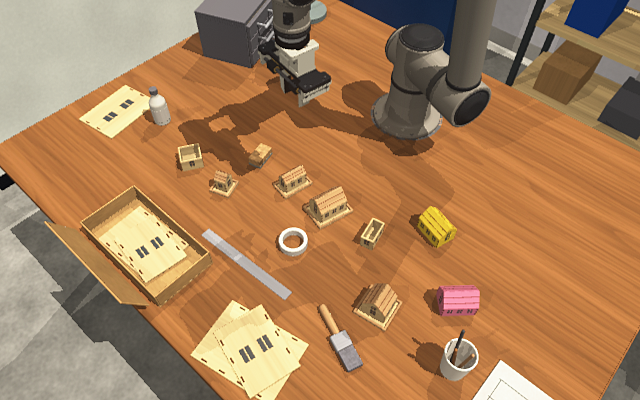

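All four are seated: each is within about 3 mm of its plate centre, squared to about 1°, with its ridge 4 mm higher than on the table. The shells haven't moved, and the gripper is clear of everything.

```bash
python3 -c "
from cell import robot
print(robot.hand_in()); print(robot.observe()['time'])"
```

```text
the job is handed in; nothing more can be done
None
the job is handed in; nothing more can be done
```

I stood the barn, villa, cottage and row houses on their own plates, gripping each by opposite walls and lowering it until it touched the plate floor before letting go. The job was handed in at about 34.6 s; no verdict is reported.

- **Houses:** my last camera checks put each house within about 3 mm of its plate centre and within about 1° of square. Against the wrist camera, the largest gaps were about 2 mm.
- **Seating height:** the barn, cottage and row ridges read 62–74 mm by the wrist camera, which is 4 mm higher than on the table, as they should be. The top camera gave the villa ridge as 75.6 mm against an expected 75 mm.
- **Roofless houses and look-alikes:** both roofless houses read within about 2 mm of where they started, which is the measuring error. The pink and yellow houses were left untouched.
- **Readings that disagreed:** the arm partly hid the row house and cottage in the top view, so its figures for those two were incomplete. The last wrist picture cut off the villa and part of the square roofless house, so I used the top camera for those.

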